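Put the weighing post's small things back in their holders

TASK

Tidy the small things at the weighing post into their wooden holders: stand the large brass weight upright in the wide round recess and the small brass weight upright in the narrow one, stand the rubber stamp upright in the short tray with its foot turned to lie along the tray, and lay the marker flat in the long tray. Each must rest on its holder's floor. Do not shift the stapler or the mug.

Things in the scene. Friction and masses are not known exactly. Their poses are not given: they have to be found in the camera images.
- large_weight: Large brass check weight, a round bottle-shaped body with a knob on top, 30 mm in diameter, 40 mm tall, 0.2 kg. Stands upright and loose on the worktop. Origin at the centre of its underside, z up.
- small_weight: Small brass check weight of the same shape, 19 mm in diameter, 26 mm tall, 0.05 kg. Stands upright and loose on the worktop. Origin at the centre of its underside, z up.
- stamp: Rubber stamp: black round knob handle, 30 mm thick, from 20 to 78 mm above the underside, on a brown rectangular foot 22 mm (its x) by 52 mm (its y) and 20 mm high. 0.09 kg, stands upright and loose on the worktop. Origin at the centre of the underside, z up.
- marker_mid (a point): Marker pen, white with a black cap, lying loose on the worktop: 135 mm long along its own y, about 17 mm thick, 0.02 kg. This point is the middle of the marker, on its axis, 8 mm above the worktop as it lies (it may roll a little).
- large_seat: Fixed square wooden block, 70 x 70 mm, 10 mm high, with a grey-floored round recess in the middle of its top, 46 mm in diameter and 5 mm deep (its floor is 5 mm above the worktop). Place of the large weight; fingers that hold the weight must stay above the block's top. Origin at the centre of the underside.
- small_seat: Fixed square wooden block, 54 x 54 mm, 10 mm high, with a grey-floored round recess in the middle of its top, 35 mm in diameter and 5 mm deep (its floor is 5 mm above the worktop). Place of the small weight; fingers that hold the weight must stay above the block's top. Origin at the centre of the underside.
- stamp_tray: Fixed short wooden tray with grey floor, inside 68 mm (its x) by 38 mm (its y), outside 80 x 50 mm, floor 4 mm and rim 12 mm above the worktop. Place of the stamp, whose 52 mm side must lie along the tray's x, either way round. Origin at the centre of the underside.
- pen_tray: Fixed long wooden tray with grey floor, inside 156 mm (its x) by 34 mm (its y), outside 168 x 46 mm, floor 4 mm and rim 14 mm above the worktop. Both long walls are broken away over the middle 66 mm, so that fingers can pass; there only the 4 mm floor is in the way. Place of the marker, lying along the tray's x, either way round. Origin at the centre of the underside.
- stapler: Black desk stapler, 34 x 146 x 47 mm, loose on the worktop at the right of the work. Bystander. Origin at the centre of the underside, long along its own y.
- mug: White dotted mug, 82 mm across, 114 mm with its handle, 91 mm tall, loose on the worktop at the left of the work. Bystander. Origin at the underside, near its centre.
Not all that is in view belongs to the job. Of the things that look like the stamp, take the one that is farthest from the robot's base at the start.

How it is judged:
By the outcome, as a careful person would: the job done as asked, in the order asked, and still so for the second after the job is handed in, with the robot touching nothing.
It also fails if it takes over 109 s, if anything falls off the work surface, if the arm or the gripper's body presses on something with over 40 N, if the wrist force passes 120 N, or if a joint passes its speed limit or range.

ROBOT

A 7-joint arm with a two-finger parallel gripper is mounted at the origin on a cart in front of the work surface, level with it; the furniture and walls round the work are solid. World frame = base frame: x ahead of the robot, y to its left, z up, the work surface at z = 0. Lengths are in m, angles in rad, forces in N, time in s.
With the tool pointing down it reaches from about 0.425 to 0.875 m from the base axis. Payload 4.7 kg.
Tool frame: the origin (TCP) lies at the very end of the fingers, on their centre line; the grasp point (between the pads) lies 19 mm behind it; z points along the fingers, x is the direction in which the jaws open and shut, and the axes are right-handed (so a half turn about z gives the same grasp; the last joint's range is limited). The gripper opens to 85 mm and grips with 20 to 120 N. Pads are 22 mm wide; open, the fingers measure 114 mm over their backs; the gripper's body (76 mm by 85 mm) begins 54 mm behind the grasp point. The pads swing forward as they close: fully open they stand 13 mm farther back than shut.
Start: joints at [-1.097, 0.321, -0.07, 1.45, 0.023, 1.371, -0.057], TCP at [0.288, 0.582, 0.231] pointing down, gripper open.
Joint ranges: [-2.86, 2.86], [-0.3, 2.09], [-1.38, 1.24], [0.06, 2.45], [-1.56, 4.7], [0.09, 2.05], [-2.69, 2.69]. Speed limits (rad/s): [2.57, 2.57, 3.14, 3.14, 3.14, 3.14, 3.14].

INTERFACE

Orientations are given as a unit quaternion [w, x, y, z].
In Python, from rig import robot gives the robot as it stands.
- The arm moves only by the tool send_rows, never from a script. Its argument "targets" is text: rows parted by semicolons, each of 6 numbers parted by spaces: the shift along the tool's x, y, z in units of 25 mm (1.0 is 25 mm), then the turn, a rotation vector about the tool's x, y, z in units of 0.08 rad (1.0 is 0.08 rad). In form: tx ty tz wx wy wz; .... A call has 1 to 10 rows; each row shifts and turns the pose as measured when the row begins, along the tool's axes as they then stand; what a row does not reach is not made up. A row lasts 1/10 s, in which the tool goes at most 50 mm and 8.59 degrees, less where a joint would pass 70% of its speed; a pose out of reach is approached as far as the arm can. A call with a number of a shift or a turn outside -1 to 1 is refused whole. A call with a gripper value outside its range is refused whole. "jaw" is the closure, from 0 (fully open) to 1 (shut), set as the call begins (left out, the last holds). The fingers move at their own pace and stop on an object; "force" is the grip in N (left out, the last holds). Time passes only in rows, so rows that do not move let the fingers close. It gives the time, the measured TCP pose, the force and the opening at its end, in the units of the state.
- robot.state(): the state, without advancing time (a new reading comes with each control period).
- robot.capture(name): name is "side" or "top"; returns a dict with "pixels" (480x640x3 uint8, red, green, blue), "K" (3x3 intrinsics, pixels), "rvec" (rotation vector, rad) and "tvec" (3), from world to camera coordinates, as OpenCV has them. Camera axes: x right, y down, z forward; pixel columns grow to the right and rows downward; lengths in m; the calibration is good to about 2 mm. A picture is of the moment at which its call begins. There is no depth.
- robot.close_job(): hands the job in, once; it reports no verdict.
The state is a dict: "t": time; "qpos": joint angles; "qvel": joint speeds; "joint_efforts": joint torques, N m; "tcp_pos": TCP position; "orientation": TCP orientation; "contact_force": force on the tool from outside, world axes, zero at the start; "ft_torque": the same for the moment, N m; "gripper_width": finger opening in m.
Only numpy, scipy, OpenCV 4.12 (cv2) and the standard library are available. Lean on these libraries where they do the work, as an engineer would, in place of code of your own. Each camera call takes 0.05 s, during which the arm holds its last target.

## Working session

There is one attempt and no reset: what is moved stays moved. The work goes in short steps, Python scripts to look and compute and a tool call to move; the robot and the scene stay as the last step left them, time stands still between calls to the robot, and variables do not carry over. Pictures are saved under pics/ and viewed, and the job is handed in when it is done.

Besides the shell and the picture viewer there is one more tool, called after ">>>" in YAML: its name, and indented under it one key for each argument. send_rows: Moves the arm, as the interface text tells. Its arguments: {"type":"object","properties":{"targets":{"type":"string"},"jaw":{"type":"number"},"force":{"type":"number"}},"required":["targets"]}

```bash
mkdir -p pics; ls; cat > h.py <<'E'
import numpy as np, cv2
from rig import robot
def cap(n,save):
    c=robot.capture(n); cv2.imwrite(f'pics/{save}.png',c['pixels'][:,:,::-1]); np.savez(f'pics/{save}.npz',**c); return c
def load(s): return dict(np.load(f'pics/{s}.npz'))
def ray(c,u,v,z):
    R,_=cv2.Rodrigues(np.array(c['rvec'],float)); t=np.array(c['tvec'],float).ravel()
    o=-R.T@t; d=R.T@np.linalg.inv(c['K'])@np.array([u,v,1.]); return o+d*(z-o[2])/d[2]
def proj(c,p): return cv2.projectPoints(np.array(p,float).reshape(-1,3),np.array(c['rvec'],float),np.array(c['tvec'],float),np.array(c['K'],float),None)[0].reshape(-1,2)
E
python3 - <<'E'
from h import *
for n in('top','side'):
    c=cap(n,n+'0'); R,_=cv2.Rodrigues(np.array(c['rvec'],float)); print(n,c['K'],-R.T@np.array(c['tvec']).ravel(),R)
print(robot.state())
E
```

```text
pics
top [[552.59936488   0.         310.89807476]
 [  0.         552.59936488 233.64928972]
 [  0.           0.           1.        ]] [0.14014756 0.00462695 1.72617305] [[-0.00614967 -0.99997642  0.00305564]
 [-0.97552345  0.00532755 -0.21983089]
 [ 0.21980943 -0.00433273 -0.97553321]]
side [[502.53591734   0.         324.99830548]
 [  0.         502.53591734 241.7839059 ]
 [  0.           0.           1.        ]] [ 0.50567077 -0.83241055  0.89976928] [[ 0.99944534 -0.02936359 -0.01570967]
 [-0.03210364 -0.72414032 -0.68890504]
 [ 0.00885272  0.68902727 -0.72468135]]
{'t': 0.1, 'qpos': array([-1.09692145,  0.32173705, -0.07007214,  1.4515505 ,  0.02257516,
        1.37081557, -0.05688418]), 'qvel': array([ 0.00091923, -0.00137417,  0.00086102, -0.00320299,  0.00058069,
        0.00025294, -0.00082388]), 'joint_efforts': array([-5.42591752e-04, -4.94883227e+01, -3.84388575e-01, -3.15211415e+01,
        1.28061563e-02,  7.51061743e-03, -2.84877206e-05]), 'tcp_pos': array([0.2882618 , 0.58204276, 0.23034171]), 'orientation': array([ 4.85627470e-04,  8.49623844e-01,  5.27388454e-01, -7.12266654e-04]), 'contact_force': array([-0.53972486,  0.08429772, -0.49303699]), 'ft_torque': array([0.04134056, 0.0441905 , 0.07169353]), 'gripper_width': 0.08530745890476274}
```

View pics/top0.png

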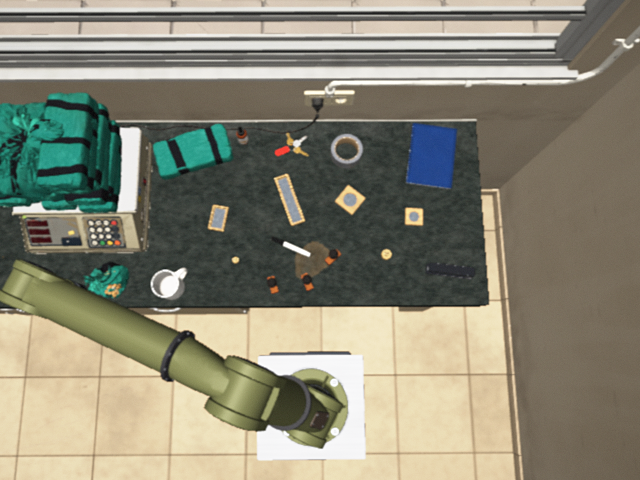

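View pics/side0.png

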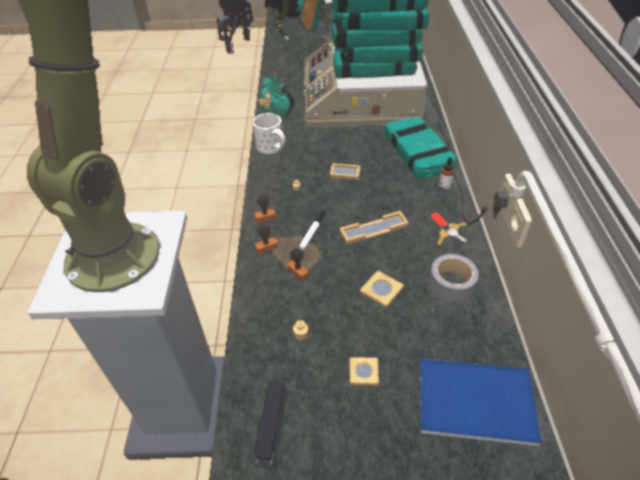

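```bash
python3 - <<'E'
from h import *
a=cv2.imread('pics/top0.png')[225:305,220:400]; cv2.imwrite('pics/cropA.png',cv2.resize(a,None,fx=4.4,fy=4.4,interpolation=cv2.INTER_CUBIC))
a=cv2.imread('pics/side0.png')[150:350,230:430]; cv2.imwrite('pics/cropB.png',cv2.resize(a,None,fx=3,fy=3,interpolation=cv2.INTER_CUBIC))
a=cv2.imread('pics/top0.png')[120:230,200:430]; cv2.imwrite('pics/cropC.png',cv2.resize(a,None,fx=3.4,fy=3.4,interpolation=cv2.INTER_CUBIC))
E
```

```text
(no output)
```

View pics/cropA.png

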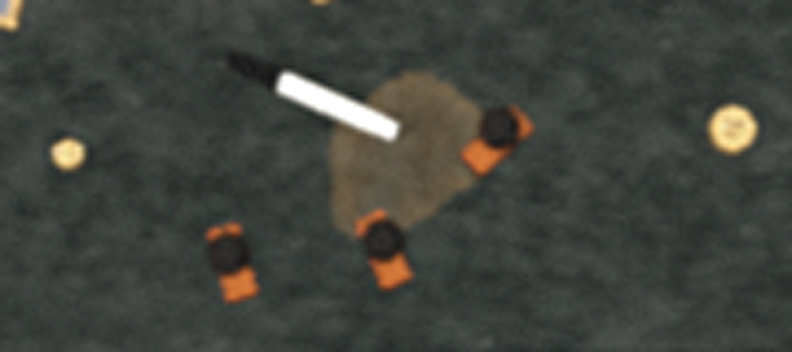

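View pics/cropB.png

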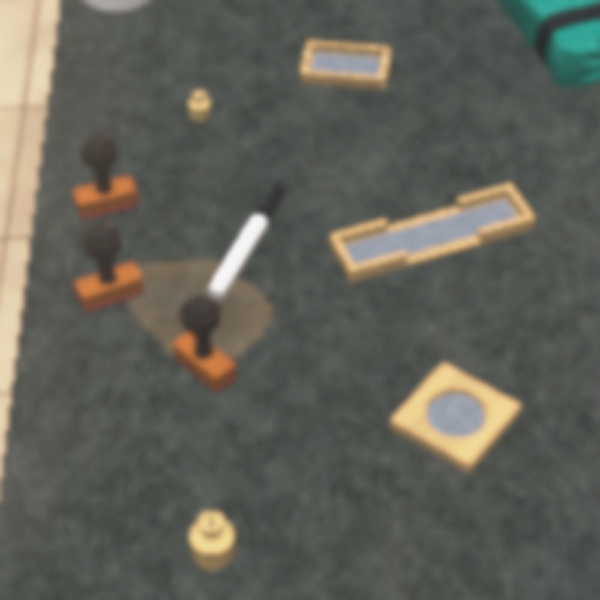

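View pics/cropC.png

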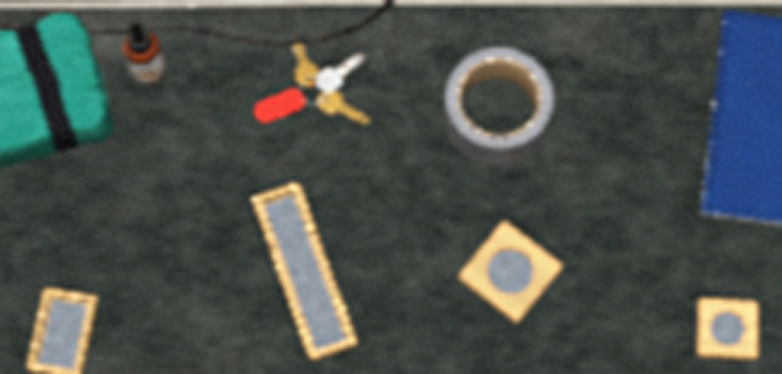

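```bash
cat >> h.py <<'E'
def masks(c):
    hsv=cv2.cvtColor(c['pixels'],cv2.COLOR_RGB2HSV); H,S,V=[hsv[:,:,i].astype(int) for i in range(3)]
    return dict(orange=(H<13)&(S>150)&(V>90), gold=(H>=13)&(H<30)&(S>70)&(V>150), grey=(H>95)&(H<130)&(V>110)&(S>15)&(S<110), white=(S<40)&(V>200), dark=(V<45)), hsv
def comps(m,amin=8,roi=None):
    m=m.astype(np.uint8)
    if roi: 
        k=np.zeros_like(m); k[roi[1]:roi[3],roi[0]:roi[2]]=1; m=m*k
    n,l,s,ce=cv2.connectedComponentsWithStats(m)
    return [(i,s[i,4],ce[i],s[i,:4],l==i) for i in range(1,n) if s[i,4]>=amin]
def tri(c1,p1,c2,p2):
    def P(c):
        R,_=cv2.Rodrigues(np.array(c['rvec'],float)); return c['K']@np.hstack([R,np.array(c['tvec'],float).reshape(3,1)])
    X=cv2.triangulatePoints(P(c1),P(c2),np.array(p1,float).reshape(2,1),np.array(p2,float).reshape(2,1)).ravel(); X=X[:3]/X[3]
    return X, proj(c1,X)[0]-p1, proj(c2,X)[0]-p2
E
python3 - <<'E'
from h import *
np.set_printoptions(precision=3,suppress=True)
for n,roi in(('top0',(180,170,440,300)),('side0',(235,150,420,400))):
    c=load(n); m,hsv=masks(c)
    for k in m:
        for i,a,ce,bb,_ in comps(m[k],8,roi): print(n,k,a,ce.round(1),bb, ray(c,*ce,0.01 if k!='dark' else .06))
E
```

```text
top0 orange 12 [338.6 253.1] [337 251   4   5] [ 0.463 -0.09   0.01 ]
top0 orange 50 [329.2 260.1] [325 257  11   8] [ 0.441 -0.06   0.01 ]
top0 orange 16 [303.3 274.9] [301 273   6   5] [0.394 0.022 0.01 ]
top0 orange 14 [270.5 277.1] [267 276   8   3] [0.388 0.124 0.01 ]
top0 orange 47 [308.4 286.3] [305 283   8   8] [0.359 0.006 0.01 ]
top0 orange 46 [273.9 289.3] [270 286   9   8] [0.35  0.113 0.01 ]
top0 gold 335 [288.8 198.4] [274 174  31  52] [0.644 0.068 0.01 ]
top0 gold 351 [349.6 199.2] [335 185  30  30] [ 0.64  -0.129  0.01 ]
top0 gold 196 [217.5 217.4] [208 205  21  27] [0.582 0.296 0.01 ]
top0 gold 226 [413.6 216. ] [405 208  18  18] [ 0.583 -0.333  0.01 ]
top0 gold 85 [386.  253.8] [381 249  11  11] [ 0.46 -0.24  0.01]
top0 gold 37 [235.1 259.6] [232 257   7   6] [0.444 0.236 0.01 ]
top0 grey 310 [289.2 199.7] [279 179  21  42] [0.64  0.066 0.01 ]
top0 grey 97 [349.7 199.5] [344 195  12  10] [ 0.639 -0.129  0.01 ]
top0 grey 144 [217.9 217.9] [213 209  11  18] [0.58  0.294 0.01 ]
top0 grey 48 [413.5 216.3] [410 213   8   8] [ 0.582 -0.333  0.01 ]
top0 white 128 [296.1 24
[... 830 characters left out ...]
443 0.237 0.01 ]
side0 gold 17 [236.6 196.4] [235 192   4  11] [0.284 0.192 0.01 ]
side0 gold 492 [373.8 225.9] [340 211  68  31] [0.641 0.063 0.01 ]
side0 gold 621 [381.5 287.5] [360 271  44  35] [ 0.639 -0.133  0.01 ]
side0 gold 188 [300.  327.8] [293 320  15  16] [ 0.457 -0.233  0.01 ]
side0 gold 569 [363.9 370.1] [350 357  29  28] [ 0.583 -0.337  0.01 ]
side0 grey 60 [344.7 170.6] [336 169  19   4] [0.58  0.288 0.01 ]
side0 grey 245 [373.1 227.2] [347 219  52  17] [0.639 0.059 0.01 ]
side0 grey 146 [381.6 287.9] [374 282  16  12] [ 0.639 -0.135  0.01 ]
side0 grey 111 [363.5 370.5] [358 365  12  12] [ 0.582 -0.338  0.01 ]
side0 white 145 [308.9 234.1] [300 222  18  25] [0.477 0.042 0.01 ]
```

```bash
cat > meas.py <<'E'
from h import *
np.set_printoptions(precision=4,suppress=True)
def pca(c,mask,z):
    v,u=np.nonzero(mask); P=np.array([ray(c,a,b,z)[:2] for a,b in zip(u,v)]); m=P.mean(0); w,V=np.linalg.eigh(np.cov((P-m).T)); d=V[:,1]
    ext=[(P-m)@V[:,i] for i in(1,0)]
    return m,(m+0),np.degrees(np.arctan2(d[1],d[0]))%180,[(e.min(),e.max()) for e in ext]
def at(c,k,roi,z,name):
    m,_=masks(c); mm=np.zeros(m[k].shape,bool); mm[roi[1]:roi[3],roi[0]:roi[2]]=m[k][roi[1]:roi[3],roi[0]:roi[2]]
    r=pca(c,mm,z); print(name,k,r[0],'ang %.1f'%r[2],np.array(r[3]).round(3).tolist()); return r
E
python3 - <<'E'
from meas import *
t=load('top0'); s=load('side0')
at(t,'grey',(270,170,310,228),.004,'pen top'); at(s,'grey',(335,205,415,245),.004,'pen side')
at(t,'grey',(205,203,232,235),.004,'stray top'); at(s,'grey',(328,160,363,182),.004,'stray side');at(s,'gold',(328,160,363,182),.012,'stray side')
at(t,'gold',(205,203,232,235),.012,'stray top')
at(t,'gold',(270,170,310,228),.012,'pen top'); at(s,'gold',(335,205,415,245),.012,'pen side')
for nm,rt,rs in(('L',(340,190,360,210),(360,270,405,308)),('S',(405,207,424,226),(350,356,380,386))):
    at(t,'grey',rt,.005,nm+'top'); at(s,'grey',rs,.005,nm+'side')
at(t,'orange',(320,245,345,270),.02,'stamp top'); at(s,'orange',(285,255,312,280),.012,'stamp side')
at(t,'white',(280,240,312,258),.012,'mk'); at(s,'white',(295,220,322,250),.012,'mk'); at(t,'dark',(270,235,286,246),.012,'cap'); 
for nm,a,b in(('L',(386,253.8),(300,327.8)),('S',(235.1,259.6),(295.9,183.7))): print(nm,*tri(t,a,s,b))
_,hs=masks(s)
for thr in (45,55): 
  for i,a,ce,bb,_ in comps(hs[:,:,2]<thr,10,(255,180,335,285)): print(thr,a,ce,bb)
E
python3 - <<'E'
import cv2
a=cv2.imread('pics/side0.png')[235:295,270:330]; cv2.imwrite('pics/cropD.png',cv2.resize(a,None,fx=10,fy=10,interpolation=cv2.INTER_CUBIC))
E
```

```text
pen top grey [0.6415 0.0666] ang 19.3 [[-0.073, 0.072], [-0.012, 0.012]]
pen side grey [0.6397 0.0648] ang 18.9 [[-0.071, 0.069], [-0.009, 0.011]]
stray top grey [0.5819 0.2954] ang 168.6 [[-0.029, 0.029], [-0.014, 0.013]]
stray side grey [0.5806 0.2955] ang 169.6 [[-0.027, 0.025], [-0.007, 0.007]]
stray side gold [0.5801 0.2913] ang 168.9 [[-0.042, 0.04], [-0.025, 0.03]]
stray top gold [0.5814 0.2956] ang 170.1 [[-0.04, 0.041], [-0.025, 0.027]]
pen top gold [0.6436 0.0677] ang 19.3 [[-0.083, 0.087], [-0.025, 0.024]]
pen side gold [0.6408 0.0616] ang 19.5 [[-0.086, 0.085], [-0.029, 0.031]]
Ltop grey [ 0.6408 -0.1293] ang 87.2 [[-0.017, 0.018], [-0.015, 0.016]]
Lside grey [ 0.6399 -0.1308] ang 178.4 [[-0.017, 0.017], [-0.017, 0.015]]
Stop grey [ 0.5834 -0.3335] ang 149.7 [[-0.012, 0.012], [-0.012, 0.011]]
Sside grey [ 0.5823 -0.3354] ang 9.8 [[-0.012, 0.012], [-0.012, 0.012]]
stamp top orange [ 0.4437 -0.0655] ang 124.4 [[-0.034, 0.019], [-0.012, 0.01]]
stamp side orange [ 0.4507 -0.0741] ang 134.0 [[-0.024, 0.029], [-0.012, 0.01]]
mk white [0.478  0.0442] ang 65.5 [[-0.046, 0.044], [-0.007, 0.007]]
mk white [0.4776 0.0401] ang 65.7 [[-0.044, 0.046], [-0.007, 0.007]]
cap dark [0.5056 0.1036] ang 69.3 [[-0.017, 0.02], [-0.009, 0.008]]
L [ 0.458  -0.2388  0.0183] [0.0703 0.2339] [ 0.4195 -0.1468]
S [0.4437 0.2359 0.0114] [0.0322 0.1384] [ 0.186  -0.0646]
55 13 [297.6923 262.5385] [297 259   3   8]
```

View pics/cropD.png

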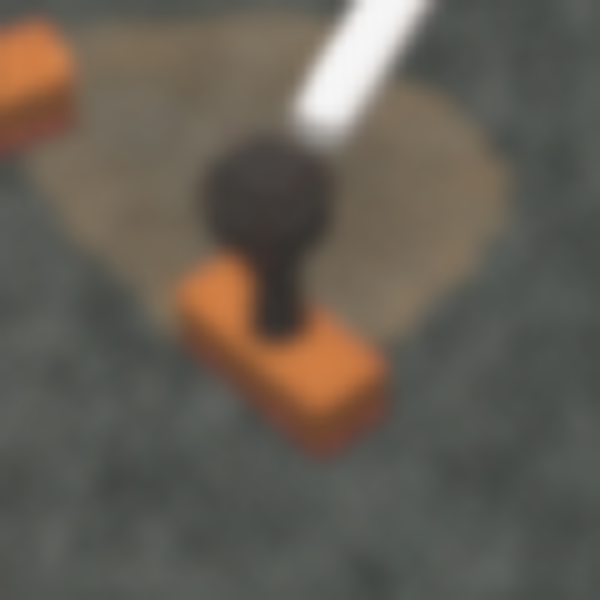

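```bash
python3 - <<'E'
from meas import *
t=load('top0'); s=load('side0')
f=lambda u,v:(270+u/10-.5,235+v/10-.5)
L,B,Rr=[ray(s,*f(*p),.02) for p in((178,292),(318,412),(388,365))]
print(L,B,Rr,np.linalg.norm(B-L),np.linalg.norm(Rr-B),np.degrees(np.arctan2(*(B-L)[[1,0]])),np.degrees(np.arctan2(*(Rr-B)[[1,0]])),'centre',(L+Rr)/2)
print(ray(s,*f(278,330),.02))
print(tri(t,(333.4,254.0),s,f(268,195)))
E
```

```text
[ 0.4268 -0.0623  0.02  ] [ 0.4595 -0.0998  0.02  ] [ 0.4755 -0.0865  0.02  ] 0.04976632470804751 0.02079828249905501 -49.00375980421585 39.725576370751654 centre [ 0.4512 -0.0744  0.02  ]
[ 0.4502 -0.0749  0.02  ]
(array([ 0.4505, -0.0713,  0.0625]), array([0.0199, 0.0744]), array([ 0.1195, -0.0416]))
```

The picture shows three stamp look-alikes in the top view: (333,257), (307,282) and (273,285). Measured from the base they are at 0.457 m, 0.37 m and 0.38 m, so I take (333,257). The crop confirms it is a knob on a foot at about (0.451, -0.073), with its long side at -49°. The small brown bottle at (242,135) is not a stamp. The large weight is at (386,254) and the small one at (235,260).

>>> send_rows:
  targets: "0 0 0 0 0 1;0 0 0 0 0 1;0 0 0 0 0 1;0 0 0 0 0 1;0 0 0 0 0 1;0 0 0 0 0 1;0 0 0 0 0 1;0 0 0 0 0 1;0 0 0 0 0 1;0 0 0 0 0 1"
  jaw: 0.3
  force: 40

```text
t: 1.1
tcp_pos: [0.2868, 0.5788, 0.2232]
orientation: [0.006, 0.99, 0.139, -0.004]
contact_force: [0.4, 0.1, -0.2]
gripper_width: 0.0596
```

```bash
cat > go.py <<'E'
import sys,numpy as np
from rig import robot
from scipy.spatial.transform import Rotation as Ro
np.set_printoptions(precision=3,suppress=True)
s=robot.state(); q=np.array(s['orientation']); R=Ro.from_quat(q[[1,2,3,0]]); M=R.as_matrix()
print('t',round(s['t'],2),'tcp',s['tcp_pos'],'yaw %.1f'%np.degrees(np.arctan2(M[1,0],M[0,0])),'z',M[:,2],'F',s['contact_force'],'w',round(s['gripper_width'],4),'q',s['qpos'])
if len(sys.argv)>4:
    x,y,z,yaw=map(float,sys.argv[1:5]); a=np.radians(yaw)
    G=np.array([[np.cos(a),np.sin(a),0],[np.sin(a),-np.cos(a),0],[0,0,-1]]).astype(float)
    print('shift units (tool axes now)',M.T@(np.array([x,y,z])-s['tcp_pos'])/.025,'turn units',Ro.from_matrix(M.T@G).as_rotvec()/.08)
    print('shift units after turn',G.T@(np.array([x,y,z])-s['tcp_pos'])/.025)
E
python3 go.py .4 .42 .23 0
```

```text
t 1.1 tcp [0.287 0.579 0.223] yaw 16.0 z [-0.006 -0.013 -1.   ] F [ 0.404  0.063 -0.244] w 0.0596 q [-1.182  0.324  0.038  1.463 -0.013  1.369 -0.864]
shift units (tool axes now) [ 2.603  7.354 -0.216] turn units [0.15  0.098 3.484]
shift units after turn [ 4.527  6.351 -0.271]
```

>>> send_rows:
  targets: "0.2 0.8 -0.1 0 0 0.9;0.3 0.8 -0.1 0 0 0.9;0.4 0.8 -0.1 0 0 0.9;0.5 0.8 -0.1 0 0 0.8;0.7 0.8 -0.1 0.1 0.1 0;0.7 1 -0.1 0 0 0;0.7 1 -0.1 0 0 0;0.7 1 -0.1 0 0 0;0.5 1 -0.1 0 0 0;0.4 1 -0.1 0 0 0"

```text
t: 2.1
tcp_pos: [0.4268, 0.3502, 0.2453]
orientation: [0.006, 1.0, -0.006, -0.002]
contact_force: [-0.1, 0.3, 0.1]
gripper_width: 0.0599
```

```bash
python3 go.py .53 .15 .22 0
```

```text
t 2.1 tcp [0.427 0.35  0.245] yaw -0.7 z [-0.004 -0.011 -1.   ] F [-0.067  0.292  0.076] w 0.0599 q [-0.943  0.112  0.222  1.677 -0.019  1.366 -0.731]
shift units (tool axes now) [4.232 7.943 1.084] turn units [ 0.14   0.051 -0.155]
shift units after turn [4.129 8.007 1.012]
```

>>> send_rows:
  targets: "0.6 1 0 0.1 0 -0.1;0.6 1 0 0 0 0;0.6 1 0 0 0 0;0.6 1 0 0 0 0;0.5 1 0 0 0 0;0.3 1 0 0 0 0;0.2 1 0 0 0 0;0 1 0 0 0 0;0 1 0 0 0 0;-0.1 1 0 0 0 0"

```text
t: 3.1
tcp_pos: [0.5104, 0.0802, 0.2448]
orientation: [0.002, 1.0, -0.01, -0.003]
contact_force: [0.3, -0.4, 0.3]
gripper_width: 0.06
```

```bash
python3 go.py .458 -.238 .12 0
```

```text
t 3.1 tcp [0.51  0.08  0.245] yaw -1.1 z [-0.006 -0.004 -1.   ] F [ 0.318 -0.36   0.329] w 0.06 q [-0.65   0.026  0.452  1.768 -0.009  1.356 -0.215]
shift units (tool axes now) [-1.82  12.75   5.047] turn units [ 0.045  0.07  -0.243]
shift units after turn [-2.096 12.73   4.99 ]
```

>>> send_rows:
  targets: "0 1 0 0 0 -0.2;0 1 0 0 0 0;-0.1 1 0 0 0 0;-0.1 1 0.2 0 0 0;-0.2 1 0.4 0 0 0;-0.2 1 0.5 0 0 0;-0.3 1 0.6 0 0 0;-0.3 1 0.6 0 0 0;-0.3 1 0.6 0 0 0;-0.3 1 0.6 0 0 0"

```text
t: 4.1
tcp_pos: [0.458, -0.1858, 0.1564]
orientation: [0.0, 1.0, -0.008, -0.0]
contact_force: [0.8, 0.5, 1.0]
gripper_width: 0.0595
```

```bash
python3 go.py .458 -.238 .08 0
```

```text
t 4.1 tcp [ 0.458 -0.186  0.156] yaw -0.9 z [-0.001 -0.    -1.   ] F [0.812 0.48  0.979] w 0.0595 q [-0.371  0.034  0.723  1.948 -0.024  1.169  0.345]
shift units (tool axes now) [0.034 2.088 3.057] turn units [ 0.     0.007 -0.201]
shift units after turn [-0.001  2.088  3.057]
```

>>> send_rows:
  targets: "0 0.8 0.6 0 0 -0.2;0 0.6 0.6 0 0 0;0 0.4 0.6 0 0 0;0 0.2 0.6 0 0 0;0 0 0.5 0 0 0;0 0 0 0 0 0"

```text
t: 4.7
tcp_pos: [0.4506, -0.2442, 0.0792]
orientation: [-0.001, 1.0, -0.008, -0.002]
contact_force: [-0.6, 1.0, 0.3]
gripper_width: 0.0596
```

```bash
python3 go.py .458 -.238 .009 0; python3 -c "
from h import *
cap('top','top1');c=cap('side','side1')
a=c['pixels'][230:400,220:420,::-1]; cv2.imwrite('pics/s1.png',cv2.resize(a,None,fx=3.5,fy=3.5))"
```

```text
t 4.7 tcp [ 0.451 -0.244  0.079] yaw -0.9 z [-0.003  0.001 -1.   ] F [-0.59   0.954  0.34 ] w 0.0596 q [-0.256  0.204  0.772  1.984 -0.165  1.02   0.578]
shift units (tool axes now) [ 0.301 -0.251  2.809] turn units [-0.013  0.044 -0.188]
shift units after turn [ 0.295 -0.25   2.81 ]
```

View pics/s1.png

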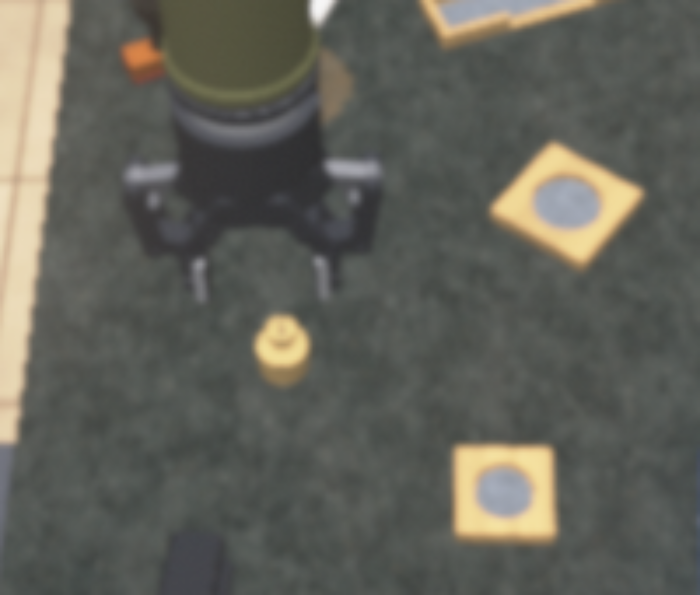

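The view shows the open fingers above and behind the large weight (crop 283,350, image 301,330), with nothing else between them. I'm descending with a small correction.

>>> send_rows:
  targets: "0.2 -0.2 0.5 0 0 -0.2;0.1 -0.1 0.6 0 0 0;0 0 0.5 0 0 0;0 0 0.4 0 0 0"

```text
t: 5.2
tcp_pos: [0.4637, -0.235, 0.0299]
orientation: [-0.0, 1.0, 0.003, 0.003]
contact_force: [-0.2, -0.0, -0.1]
gripper_width: 0.0597
```

```bash
python3 go.py .458 -.238 .008 0
```

```text
t 5.2 tcp [ 0.464 -0.235  0.03 ] yaw 0.4 z [ 0.006  0.001 -1.   ] F [-0.155 -0.029 -0.056] w 0.0597 q [-0.23   0.295  0.732  2.01  -0.251  0.919  0.641]
shift units (tool axes now) [-0.236  0.121  0.875] turn units [-0.008 -0.076  0.087]
shift units after turn [-0.229  0.122  0.877]
```

>>> send_rows:
  targets: "-0.1 0.1 0.3 0 -0.1 0;-0.1 0 0.3 0 0 0;0 0 0.2 0 0 0;0 0 0 0 0 0"

```text
t: 5.6
tcp_pos: [0.4563, -0.2374, 0.0057]
orientation: [-0.0, 1.0, 0.003, -0.004]
contact_force: [0.1, -0.1, -0.3]
gripper_width: 0.0596
```

```bash
python3 go.py .458 -.238 .008 0
```

```text
t 5.6 tcp [ 0.456 -0.237  0.006] yaw 0.4 z [-0.007  0.001 -1.   ] F [ 0.076 -0.051 -0.274] w 0.0596 q [-0.207  0.336  0.718  2.027 -0.281  0.884  0.672]
shift units (tool axes now) [ 0.067  0.024 -0.094] turn units [-0.012  0.093  0.082]
shift units after turn [ 0.068  0.024 -0.093]
```

>>> send_rows:
  targets: "0 0 -0.1 0 0 0;0 0 -0.03 0 0 0;0 0 -0.03 0 0 0;0 0 -0.03 0 0 0;0 0 -0.03 0 0 0;0 0 -0.03 0 0 0"
  jaw: 1
  force: 40

```text
t: 6.2
tcp_pos: [0.4568, -0.2377, 0.0133]
orientation: [-0.0, 1.0, 0.003, -0.003]
contact_force: [-0.1, -0.1, -2.3]
gripper_width: 0.0273
```

```bash
python3 go.py .458 -.238 .1 0
```

```text
t 6.2 tcp [ 0.457 -0.238  0.013] yaw 0.3 z [-0.006  0.001 -1.   ] F [-0.111 -0.055 -2.275] w 0.0273 q [-0.213  0.323  0.725  2.023 -0.27   0.897  0.663]
shift units (tool axes now) [ 0.027  0.01  -3.468] turn units [-0.012  0.069  0.076]
shift units after turn [ 0.046  0.014 -3.468]
```

>>> send_rows:
  targets: "0 0 -0.6 0 0 0;0 0 -0.9 0 0 0;0.1 0 -0.8 0 0 0;0.4 -0.2 -0.3 0 0 0;0.8 -0.4 0 0 0 0;1 -0.5 0 0 0 0;1 -0.6 0 0 0 0;1 -0.6 0 0 0 0;0.9 -0.6 0 0 0 0;0.7 -0.4 0 0 0 0"

```text
t: 7.2
tcp_pos: [0.6108, -0.1503, 0.0845]
orientation: [-0.002, 1.0, 0.001, -0.001]
contact_force: [0.4, 0.2, -2.0]
gripper_width: 0.0271
```

```bash
python3 go.py .6405 -.130 .06 0
```

```text
t 7.2 tcp [ 0.611 -0.15   0.085] yaw 0.1 z [-0.003  0.004 -1.   ] F [ 0.406  0.176 -1.977] w 0.0271 q [-0.326  0.45   0.668  1.69  -0.308  1.112  0.434]
shift units (tool axes now) [ 1.191 -0.807  0.981] turn units [-0.047  0.034  0.019]
shift units after turn [ 1.187 -0.812  0.981]
```

>>> send_rows:
  targets: "0.5 -0.3 0.2 0 0 0;0.3 -0.2 0.2 0 0 0;0.1 -0.1 0.2 0 0 0;0 0 0.1 0 0 0;0 0 0 0 0 0"

```text
t: 7.7
tcp_pos: [0.6355, -0.1306, 0.0638]
orientation: [-0.002, 1.0, 0.003, -0.003]
contact_force: [-0.6, 0.2, -2.1]
gripper_width: 0.0273
```

```bash
python3 go.py .6405 -.130 .02 0; python3 -c "
from h import *
c=cap('side','side2')
a=c['pixels'][220:340,300:460,::-1]; cv2.imwrite('pics/s2.png',cv2.resize(a,None,fx=5,fy=5,interpolation=2))
c=cap('top','top2')
a=c['pixels'][160:260,280:420,::-1]; cv2.imwrite('pics/t2.png',cv2.resize(a,None,fx=5,fy=5,interpolation=2))"
```

```text
t 7.7 tcp [ 0.636 -0.131  0.064] yaw 0.4 z [-0.006  0.004 -1.   ] F [-0.623  0.164 -2.051] w 0.0273 q [-0.329  0.513  0.642  1.65  -0.34   1.099  0.417]
shift units (tool axes now) [ 0.209 -0.016  1.75 ] turn units [-0.052  0.071  0.078]
shift units after turn [ 0.199 -0.025  1.751]
```

View pics/s2.png

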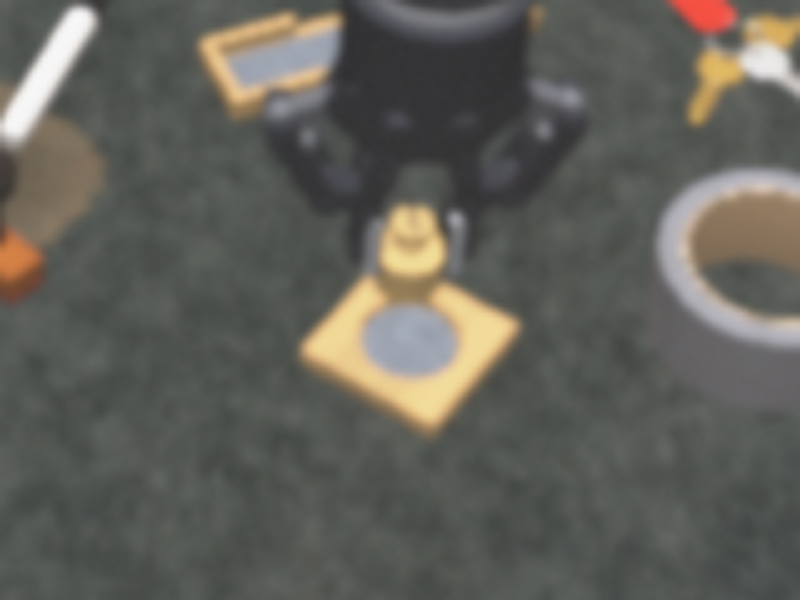

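The weight hangs upright in the fingers at crop (410,260), above and behind the recess at crop (410,340). I'm lowering it.

>>> send_rows:
  targets: "0.2 0 0.4 0 0 0;0 0 0.5 0 0 0;0 0 0.4 0 0 0;0 0 0.2 0 0 0;0 0 0 0 0 0"

```text
t: 8.3
tcp_pos: [0.6397, -0.1326, 0.0237]
orientation: [-0.002, 1.0, 0.001, -0.003]
contact_force: [-0.7, 0.3, -2.2]
gripper_width: 0.0268
```

```bash
python3 go.py .6405 -.130 .015 0
```

```text
t 8.3 tcp [ 0.64  -0.133  0.024] yaw 0.2 z [-0.005  0.004 -1.   ] F [-0.707  0.312 -2.217] w 0.0268 q [-0.306  0.568  0.62   1.663 -0.375  1.038  0.437]
shift units (tool axes now) [ 0.035 -0.102  0.348] turn units [-0.052  0.063  0.033]
shift units after turn [ 0.033 -0.103  0.348]
```

>>> send_rows:
  targets: "0 -0.1 0.1 0 0 0;0 0 0.1 0 0 0;0 0 0.05 0 0 0"

```text
t: 8.6
tcp_pos: [0.6399, -0.1299, 0.0172]
orientation: [-0.002, 1.0, 0.001, -0.002]
contact_force: [0.5, -0.5, -1.8]
gripper_width: 0.0268
```

```bash
python3 go.py .6405 -.130 .015 0
```

```text
t 8.6 tcp [ 0.64  -0.13   0.017] yaw 0.2 z [-0.005  0.004 -1.   ] F [ 0.503 -0.489 -1.837] w 0.0268 q [-0.308  0.575  0.616  1.668 -0.379  1.026  0.437]
shift units (tool axes now) [0.025 0.004 0.089] turn units [-0.051  0.058  0.033]
shift units after turn [0.025 0.003 0.089]
```

>>> send_rows:
  targets: "0 0 0.05 0 0 0;0 0 0.05 0 0 0"

```text
t: 8.8
tcp_pos: [0.6403, -0.1297, 0.015]
orientation: [-0.002, 1.0, 0.001, -0.002]
contact_force: [-0.1, 0.3, -1.6]
gripper_width: 0.0269
```

>>> send_rows:
  targets: "0 0 0.05 0 0 0"

```text
t: 8.9
tcp_pos: [0.6404, -0.1298, 0.0149]
orientation: [-0.002, 1.0, 0.002, -0.002]
contact_force: [-5.0, 2.0, 10.1]
gripper_width: 0.0272
```

>>> send_rows:
  targets: "0 0 -0.03 0 0 0;0 0 -0.03 0 0 0;0 0 -0.03 0 0 0;0 0 -0.03 0 0 0;0 0 -0.2 0 0 0;0 0 -0.5 0 0 0;0 0 -1 0 0 0;0 0 -1 0 0 0;0 0 -1 0 0 0"
  jaw: 0.35

```text
t: 9.8
tcp_pos: [0.6395, -0.1303, 0.1139]
orientation: [-0.002, 1.0, 0.001, -0.003]
contact_force: [-0.7, -0.1, 0.6]
gripper_width: 0.0555
```

```bash
python3 go.py .5 .1 .15 0;python3 -c "
from h import *
c=cap('side','side3')
a=c['pixels'][220:340,300:460,::-1]; cv2.imwrite('pics/s3.png',cv2.resize(a,None,fx=5,fy=5,interpolation=2))"
```

```text
t 9.8 tcp [ 0.639 -0.13   0.114] yaw 0.1 z [-0.007  0.004 -1.   ] F [-0.724 -0.117  0.556] w 0.0555 q [-0.344  0.471  0.665  1.597 -0.309  1.188  0.389]
shift units (tool axes now) [-5.568 -9.232 -1.368] turn units [-0.054  0.085  0.029]
shift units after turn [-5.58  -9.213 -1.445]
```

View pics/s3.png

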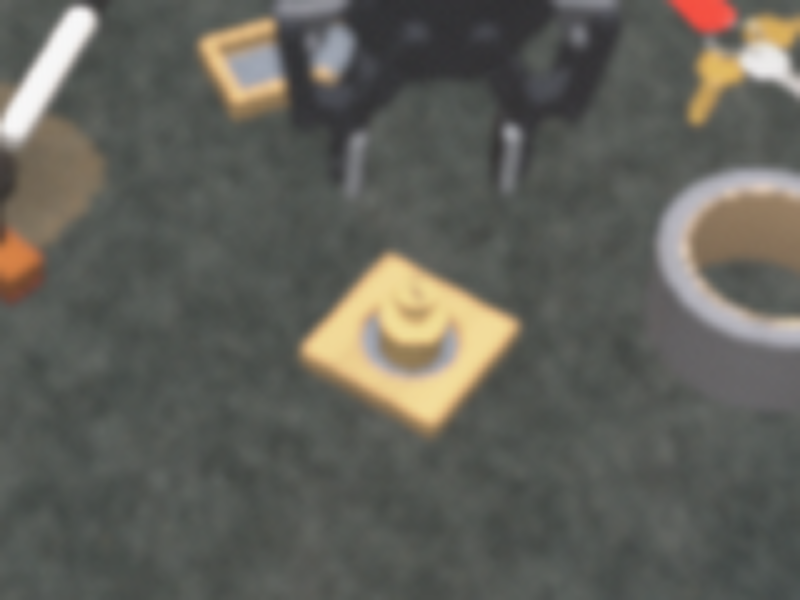

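The large weight stands upright in the middle of its recess at crop (412,335). Next is the small weight.

>>> send_rows:
  targets: "-0.3 -0.6 -0.4 0 0 0;-0.5 -0.9 -0.2 0 0 0;-0.5 -0.9 0 0 0 0;-0.5 -0.9 0 0 0 0;-0.5 -0.9 0 0 0 0;-0.5 -0.9 0 0 0 0;-0.5 -0.9 0 0 0 0;-0.5 -0.9 0 0 0 0;-0.5 -0.9 0 0 0 0;-0.5 -0.9 0 0 0 0"
  jaw: 0.4

```text
t: 10.85
tcp_pos: [0.524, 0.0862, 0.147]
orientation: [-0.002, 1.0, -0.005, 0.01]
contact_force: [-0.3, 0.5, -0.7]
gripper_width: 0.0514
```

```bash
python3 go.py .4437 .236 .1 0
```

```text
t 10.85 tcp [0.524 0.086 0.147] yaw -0.6 z [ 0.02   0.003 -1.   ] F [-0.345  0.5   -0.664] w 0.0514 q [-0.781  0.12   0.61   1.891 -0.075  1.133 -0.155]
shift units (tool axes now) [-3.311 -5.951  1.834] turn units [-0.041 -0.251 -0.127]
shift units after turn [-3.213 -5.991  1.88 ]
```

>>> send_rows:
  targets: "-0.5 -0.9 0 0 -0.2 -0.1;-0.5 -0.9 0 0 0 0;-0.5 -0.9 0.2 0 0 0;-0.5 -0.9 0.4 0 0 0;-0.4 -0.8 0.4 0 0 0;-0.3 -0.5 0.4 0 0 0;-0.2 -0.3 0.2 0 0 0;0 0 0 0 0 0"

```text
t: 11.65
tcp_pos: [0.4504, 0.2247, 0.1129]
orientation: [-0.006, 1.0, -0.0, 0.006]
contact_force: [0.5, -0.0, -0.3]
gripper_width: 0.0518
```

```bash
python3 go.py .4437 .236 .03 0
```

```text
t 11.65 tcp [0.45  0.225 0.113] yaw -0.0 z [ 0.012  0.012 -1.   ] F [ 0.47  -0.016 -0.263] w 0.0518 q [-0.963  0.092  0.474  1.983 -0.053  1.061 -0.465]
shift units (tool axes now) [-0.309 -0.415  3.317] turn units [-0.145 -0.156 -0.002]
shift units after turn [-0.267 -0.454  3.316]
```

>>> send_rows:
  targets: "-0.1 -0.2 0.6 -0.1 -0.2 0;-0.1 -0.1 0.8 0 0 0;0 -0.1 0.7 0 0 0;0 0 0.5 0 0 0;0 0 0.2 0 0 0;0 0 0 0 0 0"

```text
t: 12.25
tcp_pos: [0.4515, 0.2302, 0.0438]
orientation: [-0.002, 1.0, -0.004, 0.001]
contact_force: [-0.5, -0.5, 0.2]
gripper_width: 0.0512
```

```bash
python3 go.py .4437 .236 .008 0
```

```text
t 12.25 tcp [0.452 0.23  0.044] yaw -0.5 z [ 0.003  0.004 -1.   ] F [-0.499 -0.488  0.22 ] w 0.0512 q [-0.948  0.207  0.466  2.024 -0.118  0.931 -0.43 ]
shift units (tool axes now) [-0.318 -0.222  1.434] turn units [-0.048 -0.033 -0.11 ]
shift units after turn [-0.312 -0.23   1.434]
```

>>> send_rows:
  targets: "-0.3 -0.2 0.2 0 0 0;-0.1 -0.1 0.4 0 0 0;0 0 0.4 0 0 0;0 0 0.2 0 0 0;0 0 0 0 0 0"

```text
t: 12.75
tcp_pos: [0.442, 0.2391, 0.0132]
orientation: [-0.003, 1.0, -0.005, 0.003]
contact_force: [0.1, -0.5, -1.5]
gripper_width: 0.0512
```

```bash
python3 go.py .4437 .236 .008 0
```

```text
t 12.75 tcp [0.442 0.239 0.013] yaw -0.5 z [ 0.005  0.006 -1.   ] F [ 0.074 -0.55  -1.528] w 0.0512 q [-0.955  0.246  0.449  2.055 -0.143  0.862 -0.434]
shift units (tool axes now) [0.067 0.126 0.206] turn units [-0.076 -0.063 -0.114]
shift units after turn [0.067 0.126 0.207]
```

>>> send_rows:
  targets: "0 0.1 0.1 0 0 0;0 0 0.1 0 0 0;0 0 0 0 0 0"

```text
t: 13.05
tcp_pos: [0.4424, 0.2363, 0.0078]
orientation: [-0.003, 1.0, -0.005, 0.003]
contact_force: [-0.5, 0.2, 0.2]
gripper_width: 0.0514
```

>>> send_rows:
  targets: "0 0 -0.02 0 0 0;0 0 -0.02 0 0 0;0 0 -0.02 0 0 0;0 0 -0.02 0 0 0;0 0 -0.02 0 0 0;0 0 -0.02 0 0 0"
  jaw: 1
  force: 30

```text
t: 13.65
tcp_pos: [0.4429, 0.2364, 0.0116]
orientation: [-0.003, 1.0, -0.005, 0.003]
contact_force: [-0.4, -0.7, 0.1]
gripper_width: 0.016
```

```bash
python3 go.py .4437 .236 .1 0
```

```text
t 13.65 tcp [0.443 0.236 0.012] yaw -0.6 z [ 0.006  0.007 -1.   ] F [-0.449 -0.688  0.139] w 0.016 q [-0.951  0.246  0.451  2.059 -0.145  0.857 -0.428]
shift units (tool axes now) [ 0.055 -0.007 -3.534] turn units [-0.084 -0.077 -0.122]
shift units after turn [ 0.033  0.017 -3.535]
```

>>> send_rows:
  targets: "0 0 -0.6 -0.1 -0.1 -0.1;0 0 -0.9 0 0 0;0 0 -0.9 0 0 0;0.1 0.4 -0.8 0 0 0;0.2 0.7 -0.4 0 0 0;0.2 0.9 0 0 0 0;0.2 1 0 0 0 0;0.2 1 0 0 0 0;0.2 1 0 0 0 0;0.2 1 0 0 0 0"

```text
t: 14.65
tcp_pos: [0.4751, 0.0798, 0.1041]
orientation: [0.001, 1.0, 0.002, -0.002]
contact_force: [0.4, 0.7, -1.4]
gripper_width: 0.016
```

```bash
python3 go.py .583 -.3345 .13 0;python3 -c "
from h import *
c=cap('side','side4')
a=c['pixels'][100:260,240:440,::-1]; cv2.imwrite('pics/s4.png',cv2.resize(a,None,fx=4,fy=3.7,interpolation=2))"
```

```text
t 14.65 tcp [0.475 0.08  0.104] yaw 0.2 z [-0.004 -0.003 -1.   ] F [ 0.376  0.698 -1.424] w 0.016 q [-0.803  0.072  0.605  2.027 -0.045  1.061 -0.173]
shift units (tool axes now) [ 4.242 16.593 -1.009] turn units [0.035 0.05  0.054]
shift units after turn [ 4.318 16.571 -1.038]
```

View pics/s4.png

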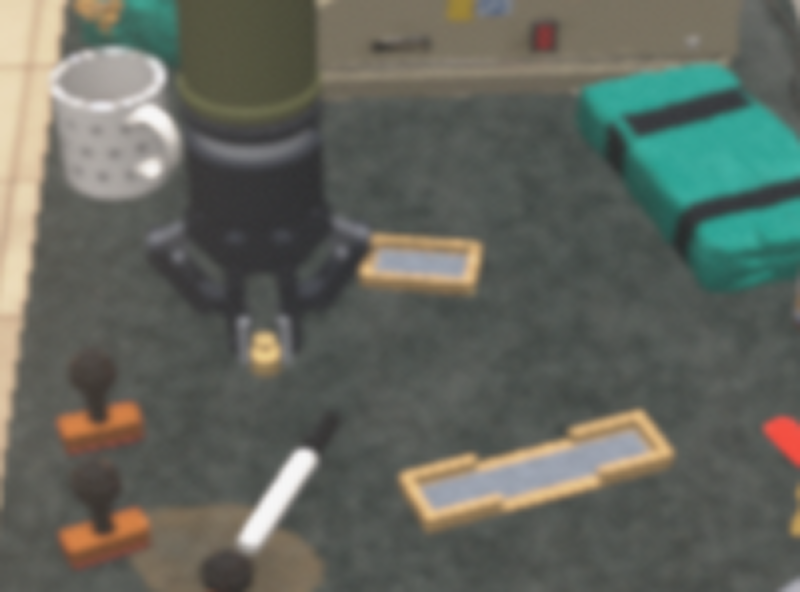

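The small weight is held upright at crop (265,350), and the mug has not moved. I'm carrying it over, raising it and moving forward to clear the stamp.

>>> send_rows:
  targets: "0.4 0.6 -0.3 0 0 0;0.5 0.9 -0.4 0 0 0;0.5 1 -0.3 0 0 0;0.5 1 -0.2 0 0 0;0.4 1 0 0 0 0;0.4 1 0 0 0 0;0.3 1 0 0 0 0;0.3 1 0 0 0 0;0.2 1 0 0 0 0;0.1 1 0 0 0 0"

```text
t: 15.7
tcp_pos: [0.5626, -0.1799, 0.1319]
orientation: [0.003, 1.0, -0.002, -0.005]
contact_force: [-0.1, 0.4, -0.2]
gripper_width: 0.0159
```

```bash
python3 go.py .583 -.3345 .08 0
```

```text
t 15.7 tcp [ 0.563 -0.18   0.132] yaw -0.3 z [-0.01  -0.006 -1.   ] F [-0.144  0.419 -0.158] w 0.0159 q [-0.382  0.334  0.772  1.744 -0.24   1.172  0.453]
shift units (tool axes now) [0.868 6.165 2.107] turn units [ 0.08   0.13  -0.062]
shift units after turn [0.815 6.183 2.077]
```

>>> send_rows:
  targets: "0.1 1 0 0.1 0.1 0;0.1 1 0.1 0 0 0;0.1 1 0.3 0 0 0;0.1 0.9 0.4 0 0 0;0.1 0.7 0.4 0 0 0;0 0.4 0.3 0 0 0;0 0.2 0.2 0 0 0;0 0 0 0 0 0"

```text
t: 16.5
tcp_pos: [0.5669, -0.3255, 0.0846]
orientation: [0.001, 1.0, -0.008, -0.004]
contact_force: [-0.2, -0.1, -0.3]
gripper_width: 0.0157
```

```bash
python3 go.py .583 -.3345 .03 0
```

```text
t 16.5 tcp [ 0.567 -0.325  0.085] yaw -0.9 z [-0.009 -0.001 -1.   ] F [-0.156 -0.06  -0.271] w 0.0157 q [-0.089  0.531  0.753  1.623 -0.382  1.15   0.741]
shift units (tool axes now) [0.667 0.348 2.178] turn units [ 0.019  0.11  -0.2  ]
shift units after turn [0.643 0.361 2.183]
```

>>> send_rows:
  targets: "0.4 0.2 0.3 0 0.1 -0.2;0.2 0.1 0.5 0 0 0;0.1 0 0.5 0 0 0;0 0 0.3 0 0 0;0 0 0.1 0 0 0;0 0 -0.03 0 0 0"

```text
t: 17.1
tcp_pos: [0.5877, -0.3288, 0.0385]
orientation: [-0.001, 1.0, 0.004, 0.0]
contact_force: [0.3, 0.2, 0.4]
gripper_width: 0.0162
```

```bash
python3 go.py .583 -.3345 .02 0;python3 -c "
from h import *
c=cap('side','side5')
a=c['pixels'][300:420,290:450,::-1]; cv2.imwrite('pics/s5.png',cv2.resize(a,None,fx=5,fy=5,interpolation=2))"
```

```text
t 17.1 tcp [ 0.588 -0.329  0.039] yaw 0.4 z [ 0.     0.002 -1.   ] F [0.282 0.177 0.384] w 0.0162 q [-0.049  0.611  0.709  1.606 -0.437  1.089  0.784]
shift units (tool axes now) [-0.189  0.228  0.74 ] turn units [-0.023 -0.001  0.093]
shift units after turn [-0.187  0.228  0.74 ]
```

View pics/s5.png

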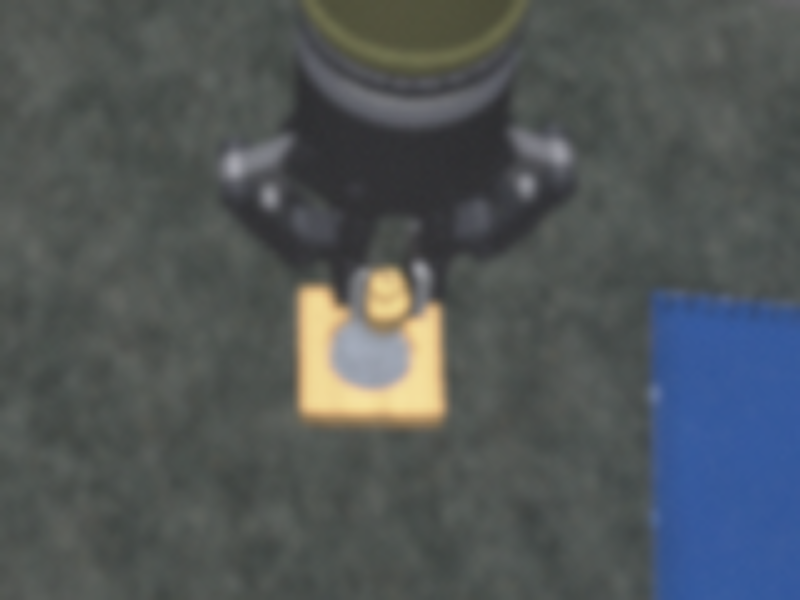

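The small weight at crop (387,300) is slightly right of and behind the recess centre at (370,352), which agrees with the measured offset. I'll correct that and lower it.

>>> send_rows:
  targets: "-0.2 0.2 0.2 0 0 0;0 0.1 0.2 0 0 0;0 0 0.1 0 0 0;0 0 0 0 0 0"

```text
t: 17.55
tcp_pos: [0.5826, -0.3379, 0.0269]
orientation: [-0.0, 1.0, 0.003, 0.001]
contact_force: [0.1, -0.1, -0.5]
gripper_width: 0.0164
```

```bash
python3 go.py .583 -.3345 .016 0
```

```text
t 17.55 tcp [ 0.583 -0.338  0.027] yaw 0.4 z [ 0.003  0.001 -1.   ] F [ 0.069 -0.058 -0.516] w 0.0164 q [-0.03   0.623  0.703  1.615 -0.447  1.068  0.806]
shift units (tool axes now) [ 0.016 -0.137  0.436] turn units [-0.008 -0.031  0.083]
shift units after turn [ 0.016 -0.138  0.436]
```

>>> send_rows:
  targets: "0 -0.1 0.1 0 0 0;0 0 0.1 0 0 0;0 0 0.1 0 0 0"

```text
t: 17.85
tcp_pos: [0.5831, -0.3355, 0.0196]
orientation: [-0.0, 1.0, 0.003, 0.002]
contact_force: [0.8, -0.7, -0.6]
gripper_width: 0.0158
```

>>> send_rows:
  targets: "0 0 0.03 0 0 0"

```text
t: 17.95
tcp_pos: [0.5831, -0.3352, 0.0184]
orientation: [-0.0, 1.0, 0.003, 0.002]
contact_force: [0.9, 0.3, -1.3]
gripper_width: 0.0158
```

>>> send_rows:
  targets: "0 0 0.03 0 0 0"

```text
t: 18.05
tcp_pos: [0.5831, -0.3351, 0.0176]
orientation: [-0.0, 1.0, 0.003, 0.002]
contact_force: [-0.0, -0.7, -0.7]
gripper_width: 0.0159
```

>>> send_rows:
  targets: "0 0 0.05 0 0 0"

```text
t: 18.15
tcp_pos: [0.5832, -0.335, 0.0163]
orientation: [-0.0, 1.0, 0.004, 0.002]
contact_force: [-0.4, 0.5, -0.2]
gripper_width: 0.0163
```

>>> send_rows:
  targets: "0 0 0.05 0 0 0"

```text
t: 18.25
tcp_pos: [0.5833, -0.335, 0.015]
orientation: [-0.0, 1.0, 0.004, 0.002]
contact_force: [-0.3, 0.4, -0.2]
gripper_width: 0.016
```

>>> send_rows:
  targets: "0 0 0.05 0 0 0"

```text
t: 18.35
tcp_pos: [0.5834, -0.3352, 0.0144]
orientation: [-0.0, 1.0, 0.004, 0.002]
contact_force: [-2.8, 1.9, 9.2]
gripper_width: 0.016
```

Contact at 9 N: the weight is on the floor. Releasing and rising.

>>> send_rows:
  targets: "0 0 -0.03 0 0 0;0 0 -0.03 0 0 0;0 0 -0.03 0 0 0;0 0 -0.03 0 0 0;0 0 -0.3 0 0 0;0 0 -0.8 0 0 0;0 0 -1 0 0 0;0 0 -1 0 0 0;0 0 -1 0 0 0;0 0 -0.5 0 0 0"
  jaw: 0.45

```text
t: 19.35
tcp_pos: [0.5816, -0.3349, 0.1364]
orientation: [-0.001, 1.0, 0.003, 0.0]
contact_force: [0.8, 0.0, -0.1]
gripper_width: 0.0468
```

```bash
python3 go.py .451 -.0735 .14 0;python3 -c "
from h import *
c=cap('side','side6')
a=c['pixels'][230:420,250:450,::-1]; cv2.imwrite('pics/s6.png',cv2.resize(a,None,fx=3,fy=3,interpolation=2))"
```

```text
t 19.35 tcp [ 0.582 -0.335  0.136] yaw 0.4 z [ 0.     0.002 -1.   ] F [ 0.826  0.044 -0.088] w 0.0468 q [-0.075  0.512  0.764  1.533 -0.367  1.245  0.75 ]
shift units (tool axes now) [ -5.158 -10.489  -0.129] turn units [-0.019 -0.004  0.079]
shift units after turn [ -5.224 -10.456  -0.144]
```

View pics/s6.png

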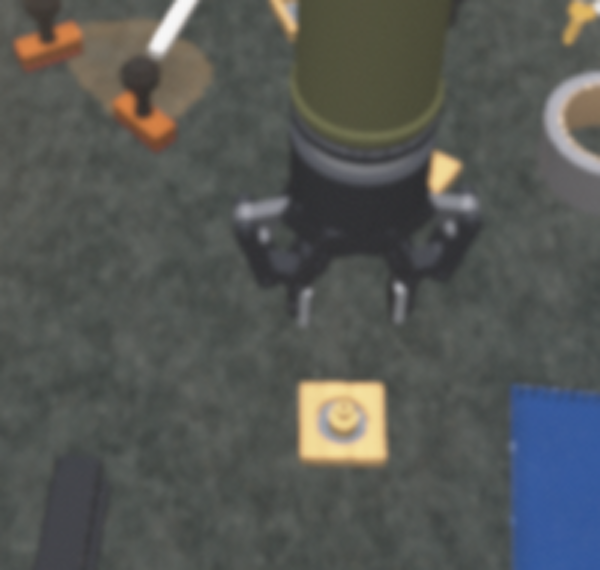

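The small weight stands upright in its recess at crop (343,415). Next is the stamp.

>>> send_rows:
  targets: "-0.3 -0.7 0 0 0 0.1;-0.5 -1 0 0 0 0;-0.5 -1 0 0 0 0;-0.5 -1 0 0 0 0;-0.5 -1 0 0 0 0;-0.5 -1 0 0 0 0;-0.5 -1 0 0 0 0;-0.5 -1 0 0 0 0;-0.4 -0.8 0 0 0 0;-0.2 -0.5 0 0 0 0"
  jaw: 0.25

```text
t: 20.4
tcp_pos: [0.4641, -0.1031, 0.1305]
orientation: [0.001, 1.0, -0.002, -0.003]
contact_force: [-0.3, 0.8, -0.5]
gripper_width: 0.0641
```

```bash
python3 go.py .451 -.0735 .12 0
```

```text
t 20.4 tcp [ 0.464 -0.103  0.13 ] yaw -0.3 z [-0.006 -0.001 -1.   ] F [-0.267  0.758 -0.536] w 0.0641 q [-0.576  0.018  0.752  2.016 -0.011  1.118  0.177]
shift units (tool axes now) [-0.527 -1.181  0.421] turn units [ 0.016  0.076 -0.057]
shift units after turn [-0.524 -1.183  0.42 ]
```

>>> send_rows:
  targets: "-0.2 -0.4 0 0 0.1 0;-0.1 -0.2 0 0 0 0;0 -0.1 0 0 0 0;0 0 0 0 0 0"

```text
t: 20.8
tcp_pos: [0.4544, -0.0822, 0.1286]
orientation: [-0.0, 1.0, -0.0, -0.0]
contact_force: [0.2, -0.0, 0.0]
gripper_width: 0.0641
```

```bash
python3 go.py .451 -.0735 .043 0
```

```text
t 20.8 tcp [ 0.454 -0.082  0.129] yaw -0.0 z [-0.001  0.    -1.   ] F [ 0.237 -0.037  0.045] w 0.0641 q [-0.602 -0.024  0.724  2.05   0.018  1.11   0.114]
shift units (tool axes now) [-0.132 -0.348  3.424] turn units [-0.005  0.008 -0.003]
shift units after turn [-0.135 -0.349  3.424]
```

>>> send_rows:
  targets: "-0.1 -0.3 0.3 0 0 0;0 -0.1 0.6 0 0 0;0 0 0.7 0 0 0;0 0 0.6 0 0 0;0 0 0.4 0 0 0;0 0 0.2 0 0 0"

```text
t: 21.4
tcp_pos: [0.4527, -0.0732, 0.0546]
orientation: [0.001, 1.0, -0.002, 0.0]
contact_force: [0.0, 0.6, 0.2]
gripper_width: 0.0642
```

```bash
python3 go.py .451 -.0735 .043 0
```

```text
t 21.4 tcp [ 0.453 -0.073  0.055] yaw -0.3 z [ 0.    -0.001 -1.   ] F [0.018 0.613 0.178] w 0.0642 q [-0.593  0.095  0.728  2.129 -0.076  0.943  0.172]
shift units (tool axes now) [-0.067  0.012  0.464] turn units [ 0.018 -0.002 -0.06 ]
shift units after turn [-0.067  0.013  0.464]
```

>>> send_rows:
  targets: "0 0 0.2 0 0 0;0 0 0.1 0 0 0;0 0 0 0 0 0;0 0 -0.03 0 0 0"

```text
t: 21.8
tcp_pos: [0.4529, -0.0736, 0.0472]
orientation: [0.001, 1.0, -0.003, -0.0]
contact_force: [0.8, -0.3, -0.5]
gripper_width: 0.0639
```

>>> send_rows:
  targets: "0 0 -0.02 0 0 0;0 0 -0.02 0 0 0;0 0 -0.02 0 0 0;0 0 -0.02 0 0 0;0 0 -0.02 0 0 0;0 0 -0.02 0 0 0"
  jaw: 1
  force: 45

```text
t: 22.4
tcp_pos: [0.4536, -0.0733, 0.0515]
orientation: [0.001, 1.0, -0.003, 0.001]
contact_force: [-0.4, -0.4, -0.6]
gripper_width: 0.0276
```

```bash
python3 go.py .451 -.0735 .1 0
```

```text
t 22.4 tcp [ 0.454 -0.073  0.052] yaw -0.3 z [ 0.002 -0.001 -1.   ] F [-0.356 -0.441 -0.608] w 0.0276 q [-0.591  0.102  0.728  2.131 -0.083  0.934  0.178]
shift units (tool axes now) [-0.099  0.01  -1.94 ] turn units [ 0.015 -0.024 -0.069]
shift units after turn [-0.103  0.007 -1.94 ]
```

>>> send_rows:
  targets: "0 0 -0.3 0 0 0;0 0 -0.5 0 0 0;0 0 -0.5 0 0 0;0 0 -0.3 0 0 0"

```text
t: 22.8
tcp_pos: [0.4527, -0.0737, 0.0939]
orientation: [0.001, 1.0, -0.003, -0.0]
contact_force: [0.8, 0.7, -1.1]
gripper_width: 0.0271
```

```bash
python3 go.py .581 .295 .14 38;python3 -c "
from h import *
c=cap('side','side7')
a=c['pixels'][180:300,240:400,::-1]; cv2.imwrite('pics/s7.png',cv2.resize(a,None,fx=5,fy=5,interpolation=2))"
```

```text
t 22.8 tcp [ 0.453 -0.074  0.094] yaw -0.4 z [-0.    -0.002 -1.   ] F [ 0.772  0.666 -1.077] w 0.0271 q [-0.61   0.022  0.727  2.094 -0.014  1.031  0.118]
shift units (tool axes now) [  5.04  -14.777  -1.877] turn units [ 0.025  0.011 -8.37 ]
shift units after turn [13.126 -8.461 -1.844]
```

View pics/s7.png

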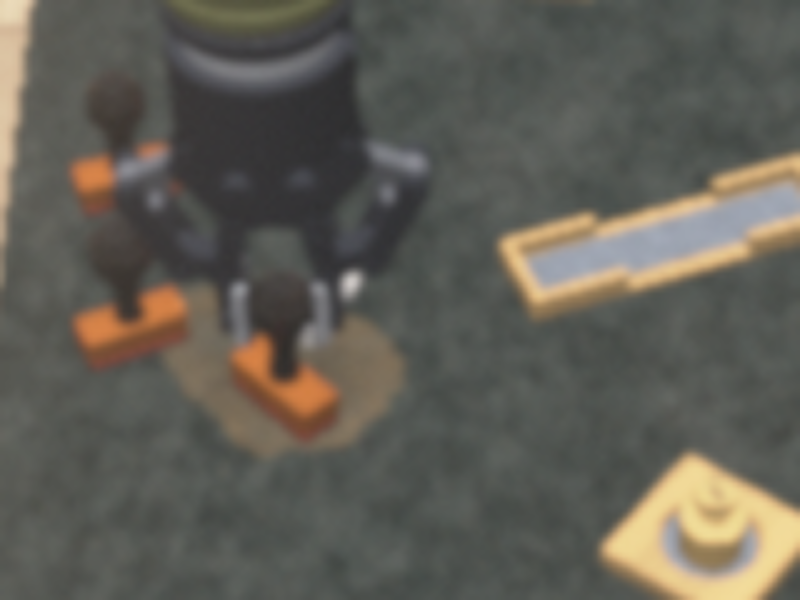

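The stamp hangs upright, gripped on its knob at crop (280,305), and its foot still lies at about -49°. I'm carrying it to the short tray while turning it.

>>> send_rows:
  targets: "0 0 -0.5 0 0 -0.4;0.2 -0.5 -0.5 0 0 -0.8;0.3 -0.7 -0.1 0 0 -0.9;0.4 -0.7 0 0 0 -0.9;0.5 -0.7 0 0 0 -0.9;0.6 -0.7 0 0 0 -0.9;0.7 -0.7 0 0 0 -0.9;0.7 -0.6 0 0 0 -0.9;0.8 -0.6 0 0 0 -0.9;0.8 -0.5 0 0 0 -0.6"

```text
t: 23.85
tcp_pos: [0.527, 0.1208, 0.1291]
orientation: [-0.001, 0.942, 0.336, 0.004]
contact_force: [0.3, 0.2, -0.3]
gripper_width: 0.0274
```

```bash
python3 go.py .581 .295 .11 38
```

```text
t 23.85 tcp [0.527 0.121 0.129] yaw 39.2 z [ 0.007  0.005 -1.   ] F [ 0.343  0.181 -0.293] w 0.0274 q [-0.77   0.17   0.548  1.875 -0.102  1.115  0.5  ]
shift units (tool axes now) [ 6.074 -4.032  0.811] turn units [ 0.006 -0.104  0.269]
shift units after turn [ 5.992 -4.162  0.762]
```

>>> send_rows:
  targets: "0.8 -0.6 0 0 -0.1 0.2;0.9 -0.6 0 0 0 0;0.9 -0.6 0 0 0 0;0.9 -0.6 0 0 0 0;0.8 -0.6 0.1 0 0 0;0.5 -0.4 0.1 0 0 0;0.3 -0.2 0.1 0 0 0;0.1 0 0 0 0 0;0 0 0 0 0 0"

```text
t: 24.75
tcp_pos: [0.5695, 0.2937, 0.1211]
orientation: [-0.002, 0.94, 0.341, -0.001]
contact_force: [0.8, 0.3, -1.0]
gripper_width: 0.0274
```

```bash
python3 go.py .581 .295 .08 38;python3 -c "
from h import *
c=cap('side','side8')
a=c['pixels'][90:210,260:420,::-1]; cv2.imwrite('pics/s8.png',cv2.resize(a,None,fx=5,fy=5,interpolation=2))
c=cap('top','top8')
a=c['pixels'][165:265,160:300,::-1]; cv2.imwrite('pics/t8.png',cv2.resize(a,None,fx=5,fy=5,interpolation=2))"
```

```text
t 24.75 tcp [0.569 0.294 0.121] yaw 39.9 z [-0.003  0.003 -1.   ] F [ 0.769  0.346 -1.045] w 0.0274 q [-0.877  0.396  0.457  1.623 -0.19   1.168  0.321]
shift units (tool axes now) [0.389 0.264 1.643] turn units [-0.055  0.009  0.414]
shift units after turn [0.396 0.243 1.644]
```

View pics/s8.png

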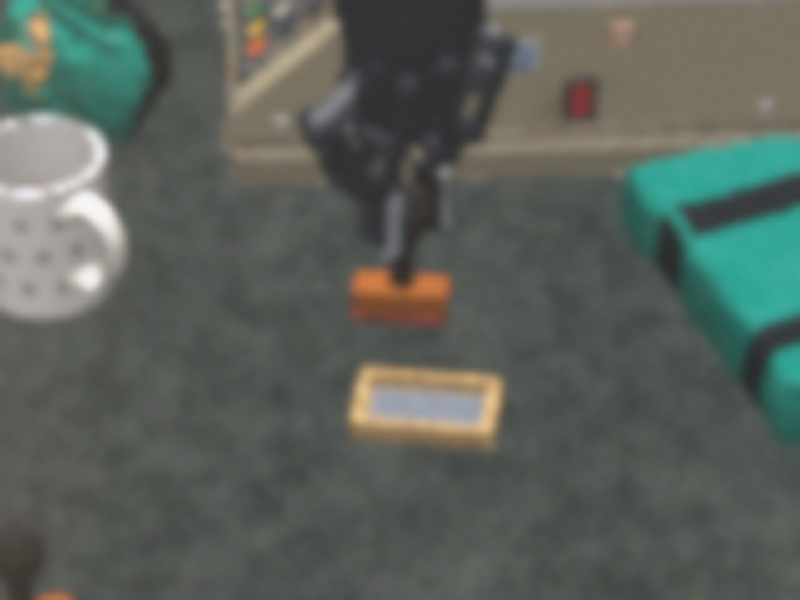

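View pics/t8.png

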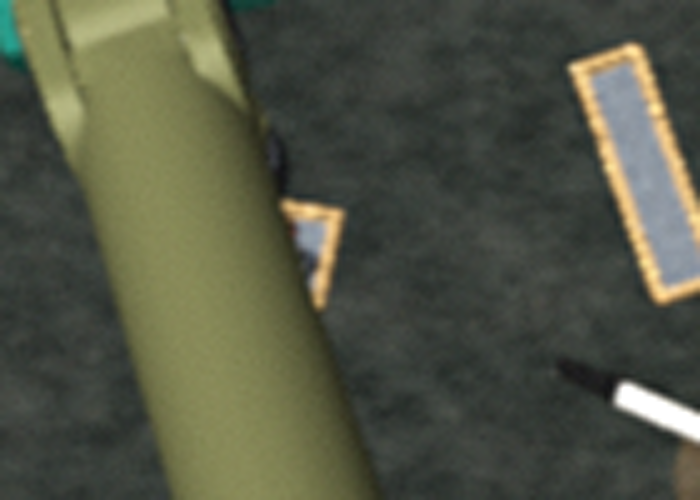

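```bash
python3 - <<'E'
from meas import *
s=load('side8'); f=lambda u,v:(260+u/5-.4,90+v/5-.4)
for z,a,b in((.0,(350,437),(495,447)),(.012,(352,410),(497,420)),(.072,(353,316),(446,323)),(.092,(352,292),(450,294)),(.092,(355,270),(452,272))):
    A,B=ray(s,*f(*a),z),ray(s,*f(*b),z); print(A,B,np.linalg.norm(A-B),np.degrees(np.arctan2(*(B-A)[[1,0]])))
E
```

```text
[0.537 0.274 0.   ] [0.6178 0.2613 0.    ] 0.08176913909421148 -8.969059774009924
[0.5386 0.2831 0.012 ] [0.6192 0.2702 0.012 ] 0.08163185489635497 -9.06547516851033
[0.5398 0.2893 0.072 ] [0.5902 0.2804 0.072 ] 0.0510963075260213 -10.006311542291908
[0.5393 0.2837 0.092 ] [0.5919 0.2792 0.092 ] 0.0527962178979193 -4.885946518476998
[0.5416 0.3037 0.092 ] [0.5942 0.2991 0.092 ] 0.052789022656589274 -4.948770099358277
```

>>> send_rows:
  targets: "0.3 0.2 0.3 0 0 0.3;0.1 0.1 0.5 0 0 0;0.1 0 0.4 0 0 0;0 0 0.1 0 0 0;0 0 0 0 0 0"

```text
t: 25.35
tcp_pos: [0.5857, 0.2909, 0.0856]
orientation: [-0.001, 0.945, 0.326, -0.002]
contact_force: [-0.2, -0.1, -1.1]
gripper_width: 0.0273
```

```bash
python3 go.py .582 .2955 .052 38;python3 -c "
from h import *
c=cap('side','side9')
a=c['pixels'][90:210,260:420,::-1]; cv2.imwrite('pics/s9.png',cv2.resize(a,None,fx=5,fy=5,interpolation=2))"
```

```text
t 25.35 tcp [0.586 0.291 0.086] yaw 38.0 z [-0.004  0.002 -1.   ] F [-0.196 -0.122 -1.112] w 0.0273 q [-0.851  0.459  0.454  1.617 -0.221  1.119  0.323]
shift units (tool axes now) [ 0.002 -0.231  1.347] turn units [-0.046  0.025  0.002]
shift units after turn [-0.001 -0.236  1.346]
```

View pics/s9.png

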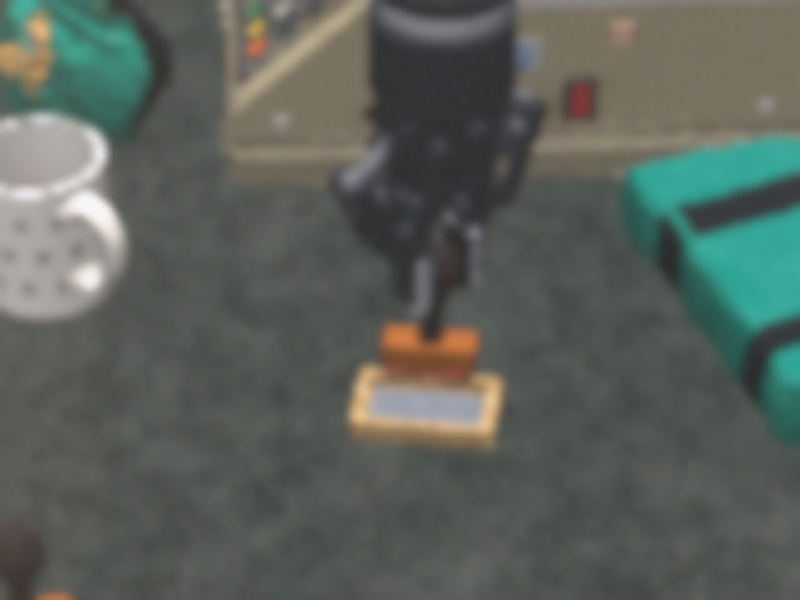

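The foot at crop (430,352) is centred over the tray at (427,405) and parallel to it. I'm lowering the stamp.

>>> send_rows:
  targets: "0 -0.2 0.3 0 0 0;0 0 0.4 0 0 0;0 0 0.2 0 0 0;0 0 0 0 0 0"

```text
t: 25.8
tcp_pos: [0.5818, 0.2962, 0.0619]
orientation: [-0.002, 0.945, 0.326, -0.001]
contact_force: [-0.2, -0.6, -0.7]
gripper_width: 0.0276
```

```bash
python3 go.py .582 .2955 .052 38
```

```text
t 25.8 tcp [0.582 0.296 0.062] yaw 38.1 z [-0.004  0.003 -1.   ] F [-0.192 -0.596 -0.731] w 0.0276 q [-0.854  0.481  0.445  1.639 -0.233  1.076  0.323]
shift units (tool axes now) [-0.009  0.028  0.394] turn units [-0.053  0.014  0.018]
shift units after turn [-0.01   0.026  0.394]
```

>>> send_rows:
  targets: "0 0 0.1 0 0 0;0 0 0.1 0 0 0"

```text
t: 26.0
tcp_pos: [0.582, 0.2964, 0.0569]
orientation: [-0.002, 0.945, 0.326, -0.001]
contact_force: [-0.4, -0.1, -1.7]
gripper_width: 0.0277
```

>>> send_rows:
  targets: "0 0 0.05 0 0 0"

```text
t: 26.1
tcp_pos: [0.582, 0.2963, 0.0555]
orientation: [-0.002, 0.945, 0.326, -0.001]
contact_force: [-0.1, 0.2, -1.6]
gripper_width: 0.0277
```

>>> send_rows:
  targets: "0 0 0.05 0 0 0"

```text
t: 26.2
tcp_pos: [0.5821, 0.2964, 0.0543]
orientation: [-0.002, 0.945, 0.326, -0.001]
contact_force: [-0.3, 0.5, -1.8]
gripper_width: 0.0271
```

>>> send_rows:
  targets: "0 0 0.05 0 0 0"

```text
t: 26.3
tcp_pos: [0.5822, 0.2965, 0.0536]
orientation: [-0.002, 0.945, 0.326, -0.001]
contact_force: [-4.1, -1.0, 7.0]
gripper_width: 0.0275
```

>>> send_rows:
  targets: "0 0 -0.03 0 0 0;0 0 -0.03 0 0 0;0 0 -0.03 0 0 0;0 0 -0.03 0 0 0;0 0 -0.03 0 0 0;0 0 -0.3 0 0 0;0 0 -0.8 0 0 0;0 0 -1 0 0 0;0 0 -1 0 0 0;0 0 -0.6 0 0 0"
  jaw: 0.3

```text
t: 27.3
tcp_pos: [0.5817, 0.2953, 0.1531]
orientation: [-0.001, 0.945, 0.326, -0.002]
contact_force: [1.1, 0.5, 0.7]
gripper_width: 0.0599
```

```bash
python3 go.py .487 .062 .1 -24.4;python3 -c "
from h import *
c=cap('side','side10')
a=c['pixels'][90:250,240:440,::-1]; cv2.imwrite('pics/s10.png',cv2.resize(a,None,fx=4,fy=3.7,interpolation=2))"
```

```text
t 27.3 tcp [0.582 0.295 0.153] yaw 38.0 z [-0.005  0.001 -1.   ] F [1.128 0.462 0.728] w 0.0599 q [-0.873  0.396  0.47   1.557 -0.19   1.237  0.293]
shift units (tool axes now) [-8.73   5.022  2.127] turn units [-0.027  0.061 13.624]
shift units after turn [ 0.404 10.064  2.123]
```

View pics/s10.png

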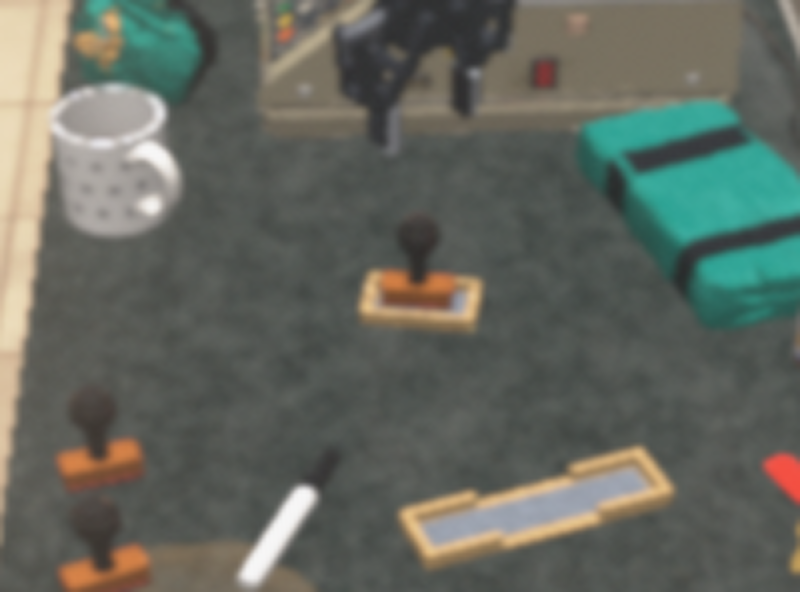

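The stamp stands upright in the short tray, along it, at crop (418,285). The marker lies at crop (290,515). I'll turn the tool and go to the marker.

>>> send_rows:
  targets: "-0.3 0.2 0 0 0 0.6;-0.7 0.5 0 0 0 1;-0.7 0.6 0 0 0 1;-0.6 0.7 0 0 0 1;-0.5 0.7 0 0 0 1;-0.5 0.8 0 0 0 1;-0.4 0.8 0 0 0 1;-0.4 0.9 0 0 0 1;-0.3 0.9 0 0 0 1;-0.2 0.9 0 0 0 1"

```text
t: 28.35
tcp_pos: [0.5179, 0.0862, 0.1506]
orientation: [-0.002, 0.998, -0.063, -0.002]
contact_force: [0.3, 0.2, -0.1]
gripper_width: 0.0598
```

```bash
python3 go.py .487 .062 .08 -24.4
```

```text
t 28.35 tcp [0.518 0.086 0.151] yaw -7.3 z [-0.005  0.005 -1.   ] F [ 0.294  0.171 -0.107] w 0.0598 q [-0.846  0.127  0.685  1.882 -0.093  1.166 -0.255]
shift units (tool axes now) [-1.087  1.128  2.826] turn units [-0.04   0.072  3.735]
shift units after turn [-0.724  1.391  2.825]
```

>>> send_rows:
  targets: "-0.4 0.2 0 0 0 0.9;-0.3 0.2 0.1 0 0.1 0.9;-0.2 0.2 0.2 0 0 0.9;0 0.2 0.3 0 0 0.6;0 0.1 0.3 0 0 0;0 0 0.1 0 0 0;0 0 0 0 0 0"
  jaw: 0.4

```text
t: 29.05
tcp_pos: [0.4863, 0.0629, 0.1221]
orientation: [-0.001, 0.979, -0.203, -0.0]
contact_force: [0.8, -0.0, 0.0]
gripper_width: 0.051
```

```bash
python3 go.py .487 .062 .03 -24.4; python3 - <<'E'
from meas import *
s=load('side10')
r=at(s,'white',(295,220,322,262),.012,'mk')
f=lambda u,v:(240+u/4-.4,90+v/3.7-.4)
A,B,C=[ray(s,*f(*p),.009) for p in((250,582),(309,489),(334,453))]
print(A,B,C,np.linalg.norm(C-A),(A+C)/2,np.degrees(np.arctan2(*(C-A)[[1,0]])))
c=cap('side','side11')
a=c['pixels'][170:290,240:400,::-1]; cv2.imwrite('pics/s11.png',cv2.resize(a,None,fx=5,fy=5,interpolation=2))
E
```

```text
t 29.05 tcp [0.486 0.063 0.122] yaw -23.4 z [ 0.     0.002 -1.   ] F [ 0.848 -0.049  0.049] w 0.051 q [-0.861  0.067  0.71   1.996 -0.052  1.095 -0.538]
shift units (tool axes now) [0.041 0.029 3.684] turn units [-0.027  0.01   0.21 ]
shift units after turn [0.039 0.02  3.684]
mk white [0.4774 0.0397] ang 65.4 [[-0.044, 0.047], [-0.007, 0.007]]
[ 0.4606 -0.0001  0.009 ] [0.4979 0.0857 0.009 ] [0.5148 0.1211 0.009 ] 0.1327795803472782 [0.4877 0.0605 0.009 ] 65.91076449831485
```

View pics/s11.png

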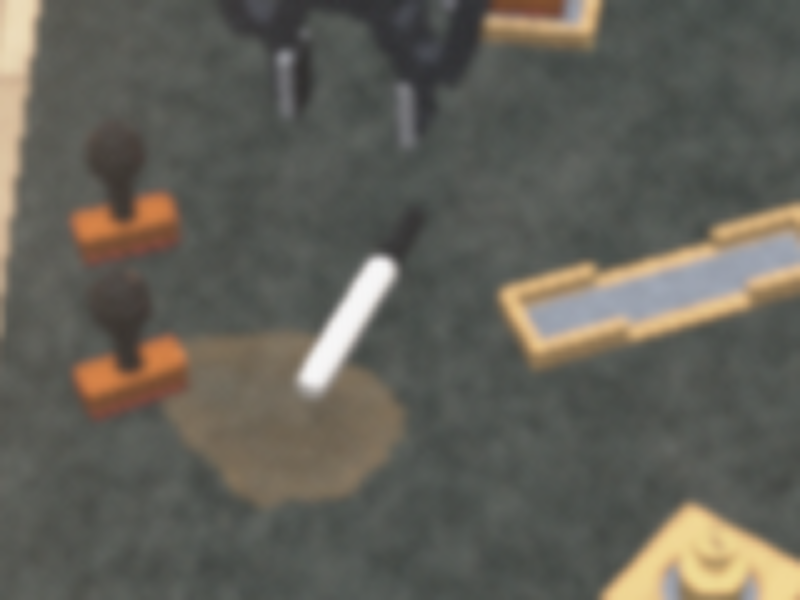

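The marker is untouched, running from crop (310,390) to its cap end at (415,215), so the middle is at about (0.487, 0.061). I'm descending.

>>> send_rows:
  targets: "0 0 0.4 0 0 0.2;0 0 0.8 0 0 0;0 0 0.8 0 0 0;0 0 0.5 0 0 0;0 0 0.3 0 0 0;0 0 0.1 0 0 0;0 0 0 0 0 0"

```text
t: 29.8
tcp_pos: [0.4887, 0.0645, 0.0465]
orientation: [-0.002, 0.977, -0.211, 0.001]
contact_force: [-0.4, -0.2, -0.0]
gripper_width: 0.0513
```

```bash
python3 go.py .487 .0615 .003 -24.4
```

```text
t 29.8 tcp [0.489 0.064 0.046] yaw -24.4 z [ 0.003  0.002 -1.   ] F [-0.404 -0.225 -0.033] w 0.0513 q [-0.829  0.195  0.701  2.06  -0.158  0.935 -0.468]
shift units (tool axes now) [-0.016  0.143  1.738] turn units [-0.044 -0.027  0.008]
shift units after turn [-0.012  0.137  1.739]
```

>>> send_rows:
  targets: "0 0.1 0.3 0 0 0;0 0 0.4 0 0 0;0 0 0.4 0 0 0;0 0 0.2 0 0 0;0 0 0.1 0 0 0;0 0 0 0 0 0"

```text
t: 30.4
tcp_pos: [0.4889, 0.0625, 0.0097]
orientation: [-0.002, 0.977, -0.211, 0.002]
contact_force: [-0.1, -1.0, 0.7]
gripper_width: 0.0513
```

```bash
python3 go.py .487 .0615 .003 -24.4
```

```text
t 30.4 tcp [0.489 0.062 0.01 ] yaw -24.4 z [ 0.006  0.004 -1.   ] F [-0.057 -0.958  0.684] w 0.0513 q [-0.798  0.262  0.683  2.085 -0.221  0.857 -0.412]
shift units (tool axes now) [-0.055  0.069  0.266] turn units [-0.07  -0.048  0.009]
shift units after turn [-0.053  0.067  0.267]
```

>>> send_rows:
  targets: "0 0 0.1 0 0 0;0 0 0.1 0 0 0;0 0 0.05 0 0 0"

```text
t: 30.7
tcp_pos: [0.4896, 0.0627, 0.0035]
orientation: [-0.003, 0.977, -0.211, 0.003]
contact_force: [-0.6, 0.8, -0.3]
gripper_width: 0.051
```

>>> send_rows:
  targets: "0 0 0 0 0 0;0 0 0 0 0 0;0 0 0 0 0 0;0 0 0 0 0 0;0 0 0 0 0 0"
  jaw: 1
  force: 25

```text
t: 31.2
tcp_pos: [0.4899, 0.0629, 0.0039]
orientation: [-0.003, 0.977, -0.211, 0.003]
contact_force: [-0.8, -0.7, 0.1]
gripper_width: 0.0146
```

```bash
python3 go.py .487 .0615 .07 -24.4
```

```text
t 31.2 tcp [0.49  0.063 0.004] yaw -24.4 z [ 0.008  0.005 -1.   ] F [-0.759 -0.666  0.064] w 0.0146 q [-0.793  0.273  0.678  2.088 -0.233  0.844 -0.403]
shift units (tool axes now) [-0.069  0.079 -2.647] turn units [-0.091 -0.063  0.01 ]
shift units after turn [-0.082  0.099 -2.646]
```

>>> send_rows:
  targets: "0 0 -0.3 -0.1 -0.1 0;0 0 -0.5 0 0 0;0 0 -0.6 0 0 0;0 0 -0.5 0 0 0;0 0 -0.3 0 0 0"

```text
t: 31.7
tcp_pos: [0.4899, 0.0623, 0.0628]
orientation: [0.001, 0.977, -0.211, -0.002]
contact_force: [0.4, -0.2, 1.0]
gripper_width: 0.0144
```

```bash
python3 go.py .6405 .066 .09 -70.8; python3 - <<'E'
from meas import *
c=cap('side','side12')
a=c['pixels'][150:270,240:400,::-1]; cv2.imwrite('pics/s12.png',cv2.resize(a,None,fx=5,fy=5,interpolation=2))
E
```

```text
t 31.7 tcp [0.49  0.062 0.063] yaw -24.4 z [-0.005 -0.001 -1.   ] F [ 0.392 -0.231  0.952] w 0.0144 q [-0.836  0.176  0.711  2.038 -0.138  0.979 -0.481]
shift units (tool axes now) [ 5.422 -2.621 -1.115] turn units [ 0.054  0.033 10.123]
shift units after turn [ 1.842 -5.739 -1.086]
```

View pics/s12.png

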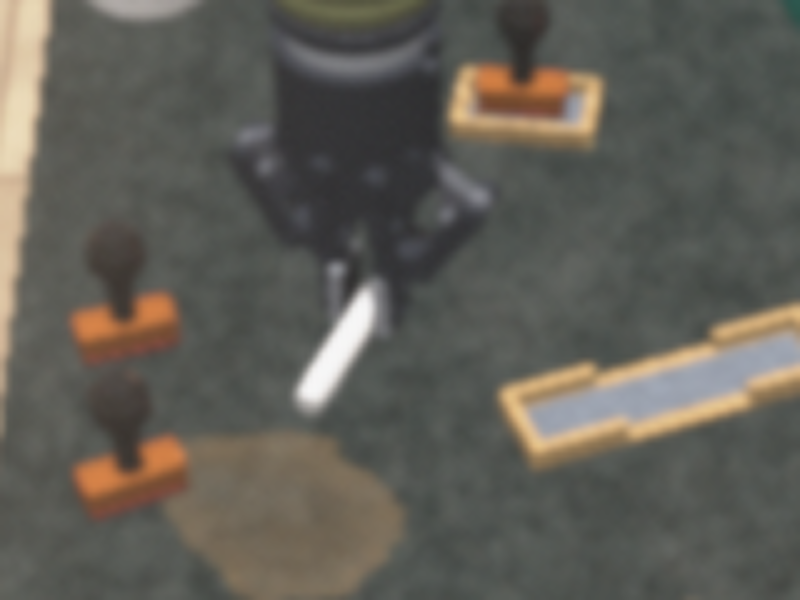

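The marker is held level, with its white end at crop (310,400). I'm turning it along the long tray and carrying it over.

>>> send_rows:
  targets: "0.2 -0.1 -0.4 0 0 0.5;0.5 -0.3 -0.3 0 0 1;0.6 -0.4 -0.1 0 0 1;0.5 -0.5 0 0 0 1;0.4 -0.5 0 0 0 1;0.4 -0.5 0 0 0 1;0.3 -0.5 0 0 0 1;0.3 -0.5 0 0 0 1;0.2 -0.5 0 0 0 1;0.2 -0.4 0 0 0 1"

```text
t: 32.75
tcp_pos: [0.6342, 0.0792, 0.0845]
orientation: [-0.0, 0.822, -0.57, -0.003]
contact_force: [0.1, 0.5, 0.6]
gripper_width: 0.0143
```

```bash
python3 go.py .6405 .066 .07 -70.8
```

```text
t 32.75 tcp [0.634 0.079 0.085] yaw -69.5 z [-0.005  0.004 -1.   ] F [0.085 0.487 0.579] w 0.0143 q [-0.769  0.509  0.79   1.665 -0.395  1.139 -1.084]
shift units (tool axes now) [ 0.586 -0.054  0.578] turn units [0.048 0.069 0.284]
shift units after turn [ 0.582 -0.065  0.581]
```

>>> send_rows:
  targets: "0.3 0 0.1 0 0.1 0.2;0.1 0 0.2 0 0 0;0.1 0 0.2 0 0 0;0 0 0.1 0 0 0;0 0 0 0 0 0"

```text
t: 33.25
tcp_pos: [0.6371, 0.0659, 0.0669]
orientation: [0.004, 0.818, -0.575, -0.001]
contact_force: [-1.2, 0.7, 0.1]
gripper_width: 0.0144
```

```bash
python3 go.py .6405 .066 .03 -70.8; python3 - <<'E'
from meas import *
c=cap('side','side13')
a=c['pixels'][150:270,300:460,::-1]; cv2.imwrite('pics/s13.png',cv2.resize(a,None,fx=5,fy=5,interpolation=2))
E
```

```text
t 33.25 tcp [0.637 0.066 0.067] yaw -70.3 z [-0.006 -0.006 -1.   ] F [-1.244  0.658  0.065] w 0.0144 q [-0.747  0.535  0.786  1.674 -0.407  1.113 -1.071]
shift units (tool axes now) [ 0.036 -0.139  1.475] turn units [ 0.089 -0.044  0.117]
shift units after turn [ 0.039 -0.128  1.475]
```

View pics/s13.png

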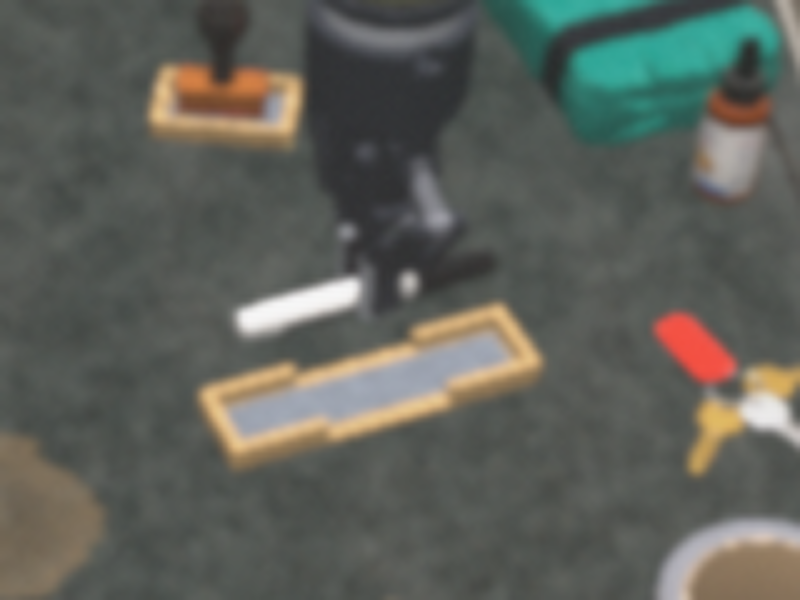

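The marker is parallel to the tray and over it: its middle is at crop (365,295) and the tray's at (372,385). I'm lowering it.

>>> send_rows:
  targets: "0 -0.2 0.3 0.1 0 0.1;0 0 0.4 0 0 0;0 0 0.3 0 0 0;0 0 0.2 0 0 0;0 0 0.1 0 0 0;0 0 0 0 0 0"

```text
t: 33.9
tcp_pos: [0.6417, 0.0683, 0.0313]
orientation: [0.0, 0.816, -0.579, 0.001]
contact_force: [-0.4, -0.2, -0.3]
gripper_width: 0.0143
```

```bash
python3 go.py .6415 .0665 .01 -70.8
```

```text
t 33.9 tcp [0.642 0.068 0.031] yaw -70.7 z [ 0.002 -0.002 -1.   ] F [-0.42  -0.239 -0.318] w 0.0143 q [-0.727  0.579  0.76   1.692 -0.447  1.051 -1.056]
shift units (tool axes now) [0.063 0.034 0.854] turn units [-0.018 -0.033  0.023]
shift units after turn [0.065 0.033 0.854]
```

>>> send_rows:
  targets: "0.1 0 0.2 0 0 0;0 0 0.2 0 0 0;0 0 0.2 0 0 0;0 0 0.1 0 0 0;0 0 0 0 0 0"

```text
t: 34.4
tcp_pos: [0.6431, 0.0655, 0.0127]
orientation: [-0.0, 0.816, -0.579, 0.002]
contact_force: [0.3, -0.4, -0.4]
gripper_width: 0.0143
```

```bash
python3 go.py .6415 .0665 .008 -70.8
```

```text
t 34.4 tcp [0.643 0.066 0.013] yaw -70.7 z [ 0.003 -0.002 -1.   ] F [ 0.349 -0.416 -0.415] w 0.0143 q [-0.711  0.603  0.746  1.699 -0.466  1.022 -1.04 ]
shift units (tool axes now) [-0.058  0.048  0.189] turn units [-0.027 -0.036  0.021]
shift units after turn [-0.058  0.047  0.189]
```

>>> send_rows:
  targets: "0 0 0.08 0 0 0"

```text
t: 34.5
tcp_pos: [0.6434, 0.0655, 0.0109]
orientation: [-0.0, 0.816, -0.579, 0.002]
contact_force: [0.5, -0.4, -0.4]
gripper_width: 0.0148
```

>>> send_rows:
  targets: "0 0 0.05 0 0 0"

```text
t: 34.6
tcp_pos: [0.6433, 0.0655, 0.0095]
orientation: [-0.0, 0.816, -0.579, 0.002]
contact_force: [0.2, 0.0, -0.2]
gripper_width: 0.0142
```

>>> send_rows:
  targets: "0 0 0.05 0 0 0"

```text
t: 34.7
tcp_pos: [0.6435, 0.0656, 0.0083]
orientation: [-0.0, 0.816, -0.579, 0.002]
contact_force: [0.2, -0.1, 0.2]
gripper_width: 0.0145
```

>>> send_rows:
  targets: "0 0 0.03 0 0 0"

```text
t: 34.8
tcp_pos: [0.6434, 0.0656, 0.0077]
orientation: [-0.0, 0.816, -0.579, 0.002]
contact_force: [-1.8, -0.1, 6.2]
gripper_width: 0.0147
```

>>> send_rows:
  targets: "0 0 -0.03 0 0 0;0 0 -0.03 0 0 0;0 0 -0.03 0 0 0;0 0 -0.03 0 0 0;0 0 -0.2 0 0 0;0 0 -0.5 0 0 0;0 0 -0.8 0 0 0;0 0 -1 0 0 0;0 0 -1 0 0 0;0 0 -1 0 0 0"
  jaw: 0.5

```text
t: 35.8
tcp_pos: [0.6411, 0.0653, 0.1277]
orientation: [0.002, 0.815, -0.579, 0.0]
contact_force: [-0.3, -1.1, 1.5]
gripper_width: 0.0424
```

>>> send_rows:
  targets: "0 0.4 -0.8 0 0 0;0 0.8 -0.8 0 0 0;0 1 -0.6 0 0 0;0 1 -0.3 0 0 0;0 0.6 0 0 0 0;0 0.2 0 0 0 0;0 0 0 0 0 0;0 0 0 0 0 0"

```text
t: 36.6
tcp_pos: [0.5484, 0.0299, 0.2043]
orientation: [-0.006, 0.815, -0.58, 0.005]
contact_force: [0.0, 0.9, 0.4]
gripper_width: 0.043
```

```bash
python3 go.py; python3 - <<'E'
from meas import *
c=cap('side','side14')
a=c['pixels'][130:400,240:500,::-1]; cv2.imwrite('pics/s14.png',cv2.resize(a,None,fx=2.2,fy=2.2,interpolation=2))
c=cap('top','top14')
a=c['pixels'][160:300,150:480,::-1]; cv2.imwrite('pics/t14.png',cv2.resize(a,None,fx=2.4,fy=2.4,interpolation=2))
a=c=load('side14')['pixels'][190:260,320:430,::-1]; cv2.imwrite('pics/s14b.png',cv2.resize(a,None,fx=6,fy=6,interpolation=2))
E
```

```text
t 36.6 tcp [0.548 0.03  0.204] yaw -70.9 z [ 0.015  0.004 -1.   ] F [0.03  0.906 0.377] w 0.043 q [-0.941  0.144  0.923  1.782 -0.124  1.26  -1.225]
```

View pics/s14.png

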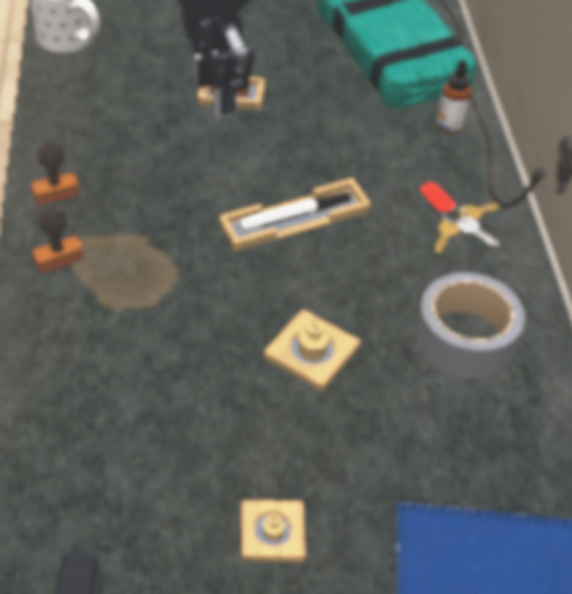

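View pics/t14.png

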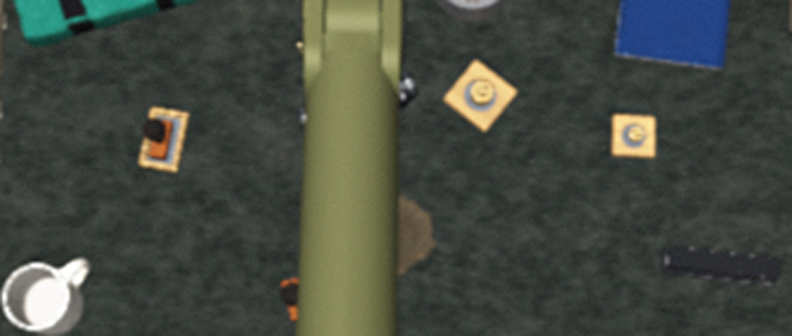

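View pics/s14b.png

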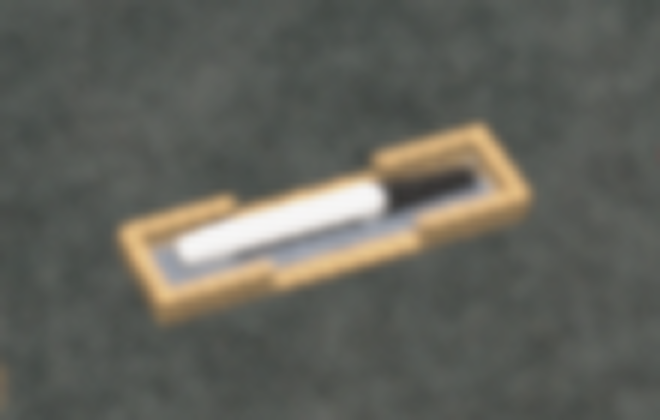

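```bash
python3 - <<'E'
from meas import *
t0,t,s=load('top0'),load('top14'),load('side12')
for nm,(a,b,c,d) in dict(stapler=(420,255,485,285),mug=(145,262,190,302)).items():
    print(nm,np.abs(t0['pixels'][b:d,a:c].astype(int)-t['pixels'][b:d,a:c]).mean())
a=t['pixels'][195:240,190:250,::-1]; cv2.imwrite('pics/t14b.png',cv2.resize(a,None,fx=10,fy=10,interpolation=2))
a=s['pixels'][140:190,310:380,::-1]; cv2.imwrite('pics/s12b.png',cv2.resize(a,None,fx=9,fy=9,interpolation=2))
E
```

```text
stapler 2.9003418803418803
mug 3.6392592592592594
```

View pics/t14b.png

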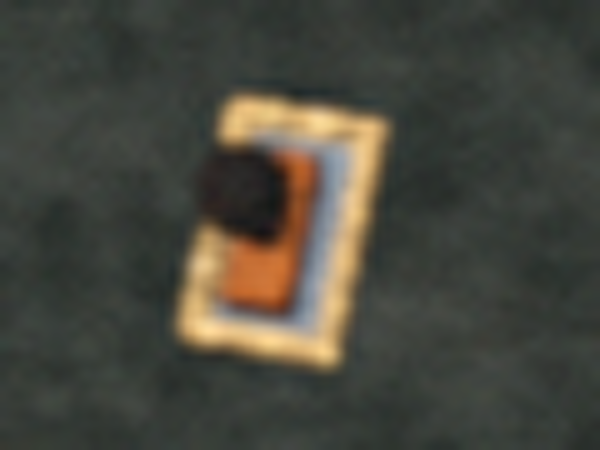

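View pics/s12b.png

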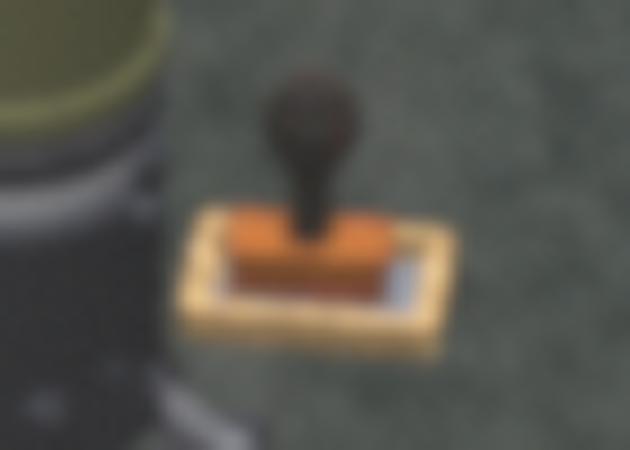

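```bash
python3 - <<'E'
from meas import *
t0,t,s=load('top0'),load('top14'),load('side12')
f=lambda u,v:(190+u/10-.45,195+v/10-.45)
for p,z in(((318,160),.024),((293,312),.024),((228,300),.024)): print(ray(t,*f(*p),z))
g=lambda u,v:(310+u/9-.45,140+v/9-.45)
print(tri(t,f(246,192),s,g(312,118)), ray(s,*g(311,228),.024))
print('base noise',np.abs(t0['pixels'][280:300,440:480].astype(int)-t['pixels'][280:300,440:480]).mean())
for n in ('top0','top14'):
    c=load(n); h=cv2.cvtColor(c['pixels'],cv2.COLOR_RGB2HSV)
    for thr,roi,k in(((h[:,:,2]<52),(420,258,482,284),'stapler'),((h[:,:,1]<40)&(h[:,:,2]>150),(145,262,190,302),'mug')):
        m=np.zeros(thr.shape,bool); m[roi[1]:roi[3],roi[0]:roi[2]]=thr[roi[1]:roi[3],roi[0]:roi[2]]; v,u=np.nonzero(m); print(n,k,u.mean(),v.mean(),len(u))
    
E
```

```text
[0.6007 0.2819 0.024 ]
[0.5509 0.2883 0.024 ]
[0.5549 0.309  0.024 ]
(array([0.579 , 0.2971, 0.0654]), array([0.0141, 0.0939]), array([ 0.1222, -0.0421])) [0.5788 0.2961 0.024 ]
base noise 2.8575
top0 stapler 449.4280155642023 270.77821011673154 257
top0 mug 168.62585034013605 282.18197278911566 588
top14 stapler 450.10227272727275 270.2181818181818 440
top14 mug 168.5174825174825 282.3304195804196 572
```

```bash
python3 -c "
from rig import robot
print(robot.close_job())"
```

```text
the job is handed in; nothing more can be done
None
```

All four things are in their holders, done in the order asked, and I handed the job in at about 37 s.

- **Weights:** both stand upright in their recesses, with the holder's floor showing round each. The arm felt the floor (9–10 N) before each release.
- **Stamp:** I took the one farthest from the base, 0.457 m away against about 0.37–0.38 m for the other two. It stands upright in the short tray with its knob at 65 mm, where about 66 mm is expected. Its foot lies along the tray to within about 3°.
- **Marker:** it lies flat in the long tray, inside all four walls. The arm felt the floor at about 6 N before release.
- **Stapler and mug:** before-and-after pictures of both differ by little more than image noise, and the mug's outline kept its position. A colour count on the stapler did change (257 to 440 pixels). I put that down to shading near the threshold, since its centre stayed within 0.7 pixel.

The gripper was clear of everything, about 0.2 m up, when I handed in. No other check failed or disagreed.

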